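# Put the rolling-pin rings away and latch their case

### The arm

A 6-joint arm with a two-finger parallel gripper is mounted at the origin on a cart in front of the work surface, level with it; the furniture and walls round the work are solid. World frame = base frame: x ahead of the robot, y to its left, z up, the work surface at z = 0. Lengths are in m, angles in rad, forces in N, time in s.
With the tool pointing down it reaches from about 0.375 to 0.925 m from the base axis. Payload 5.7 kg.
Tool frame: the origin (TCP) lies midway between the tips of the shut fingers; the grasp point (between the pads) lies 19 mm behind it; z points along the fingers, y is the line along which they close (so a half turn about z gives the same grasp; the last joint's range is limited). The gripper opens to 88 mm and grips with 3 to 60 N. Pads are 20 mm wide; open, the fingers measure 115 mm over their backs; the gripper's body (75 mm by 178 mm) begins 61 mm behind the grasp point.
Start: joints at [1.163, 0.359, 1.51, -0, 1.272, -0.115], TCP at [0.173, 0.574, 0.223] pointing down, gripper open.
Joint ranges: [-2.97, 2.97], [-1.01, 2.36], [0.21, 2.38], [-0.96, 4.11], [0.2, 2.71], [-2.98, 2.98]. Speed limits (rad/s): [2.39, 2.39, 3.14, 3.14, 3.14, 3.14].

### API

Orientations are given as [roll, pitch, yaw] about the fixed x, y, z axes, in that order (R = Rz(yaw) Ry(pitch) Rx(roll)).
In Python, from bench import ctrl gives the robot as it stands.
- The arm moves only by the tool move_arm, never from a script. Its argument "moves" is a list of rows, each an object of numbers: "rx", "ry", "rz": the turn, a rotation vector about the world's x, y, z normalised to -1 to 1, where 1 is 180 degrees; "dx", "dy", "dz": the shift along the world's x, y, z normalised to -1 to 1, where 1 is 0.4 m; "grip": the opening, from 0 (shut) to 1 (fully open). A call has 1 to 8 rows; each row is the pose to reach, as a shift and turn from the pose commanded when the call began, turning the shorter way round; what a row does not reach only later rows make up. A row lasts 1/10 s, in which the tool goes at most 50 mm and 8.59 degrees, less where a joint would pass 70% of its speed; a pose out of reach is approached as far as the arm can. A call with a number of a shift or a turn outside -1 to 1 is refused whole. A call with a gripper value outside its range is refused whole. The fingers move at their own pace and stop on an object; "grip_force" is the grip in N (left out, the last holds). Time passes only in rows, so rows that repeat a pose let the fingers close. It gives the time, the measured TCP pose, the force, the opening and the grip force at its end, in the units of the state.
- ctrl.get_state(): the state, without advancing time (a new reading comes with each control period).
- ctrl.get_image(name): name is "scene" or "top"; returns a dict with "pixels" (480x640x3 uint8, red, green, blue), "depth" (480x640 float32, m along the optical axis (not along the pixel's ray), 0 where there is no reading), "fx", "fy", "cx", "cy" (pixels), "rvec" (rotation vector, rad) and "tvec" (3), from world to camera coordinates, as OpenCV has them. Camera axes: x right, y down, z forward; pixel columns grow to the right and rows downward; lengths in m; the calibration is good to about 2 mm. A picture is of the moment at which its call begins.
- ctrl.job_done(): hands the job in; it is judged then, once.
Trained networks look in a picture, given as the dict that the camera call returned (one of the last four; its "shot" number tells which), for a name from the list of things; names that differ only in an ending like _2 or _b are one class to them, and where a whole thing is asked for, a point or a joint stands for the part that bears it (a point fixed in the world has none). Each returns a list of dicts, best first, with "score" (0 to 1); they miss things now and then, are a little off and sometimes report something else, mostly with a low value. They report only what shows in the picture. A call takes as long as a camera call. They do not tell look-alikes from the thing itself.
- ctrl.boxes_of(picture, query): "uv" ([column, row] in pixels, amid what is visible of it).
The state is a dict: "time": time; "joint_positions": joint angles; "qd": joint speeds; "tau": joint torques, N m; "ee_pos": TCP position; "eef_rot": TCP orientation; "ft_force": force on the tool from outside, world axes, zero at the start; "torque": the same for the moment, N m; "width": opening from 0.0 (shut) to 1.0 (fully open); "finger_force": force on a finger pad.
Only numpy, scipy, OpenCV 4.12 (cv2) and the standard library are available. Lean on these libraries where they do the work, as an engineer would, in place of code of your own. Each camera call takes 0.05 s, during which the arm holds its last target. There are 200 camera calls.

### The job

Open the lid of the case by its tab and put the rolling-pin's spacer rings that lie on the worktop away in it: thread all of them onto the post, the widest lowest and each next one narrower, every ring flat and fully home on the one below. Then shut the lid, hook the latch's wire loop behind the lip of the keeper on the lid, and snap the lever down over centre until it stays down. Leave the salt shaker, the timer and the jam jar that stand beside the rings where they are.

Things in the scene. Friction and masses are not known exactly. Their poses are not given: they have to be found in the camera images.
- ring_a_mid (a point): centre (half-way up) of ring_a, the widest of the four possible rings: a flat beech ring 68 mm in outer diameter, 10 mm thick, bore 18 mm, 50 g; it lies flat on the worktop at the start, z along its bore; may be absent
- ring_b_mid (a point): centre (half-way up) of ring_b, the second widest of the four possible rings: a flat beech ring 60 mm in outer diameter, 10 mm thick, bore 18 mm, 50 g; it lies flat on the worktop at the start, z along its bore; may be absent
- ring_c_mid (a point): centre (half-way up) of ring_c, the third widest of the four possible rings: a flat beech ring 52 mm in outer diameter, 10 mm thick, bore 18 mm, 50 g; it lies flat on the worktop at the start, z along its bore; may be absent
- ring_d_mid (a point): centre (half-way up) of ring_d, the narrowest of the four possible rings: a flat beech ring 44 mm in outer diameter, 10 mm thick, bore 18 mm, 50 g; it lies flat on the worktop at the start, z along its bore; may be absent
- case: fixed grey case, 112 mm (x) by 150 mm (y), walls 6 mm, rim 62 mm above the worktop, inner floor at 44 mm; origin on the worktop under its centre. Its x axis points to the back of the case (towards its hinge), y to the case's left as seen by the robot, z up. Front face 56 mm in front (-x) of the centre; the lid's hinge line 56 mm behind it, 62 mm above the worktop
- post_foot (a point): foot of the steel post, at the centre of the case's inner floor, 44 mm above the worktop; axes as the case's. The post is 13 mm thick and 48 mm high, with a coned top
- lid (a joint): angle of the lid, rad: 0 shut, grows as it opens (0 to 0.25 at the start; at about 1.6 it stands straight up at the back, clear of the post; stop at 1.85). A stiff hinge: it stays where it is left and takes about 2 to 4 N at the tab to move. The lid is a 44 mm deep cover; shut, its top is 106 mm above the worktop
- lid_tab (a point): middle of the lid's steel lift tab, 14 mm wide (y), 6 mm thick, sticking out 30 mm from the lid's front face, 55 mm left (+y) of its middle. With the lid shut this point is 18 mm in front of the front face, 80 mm above the worktop; with the lid open the tab points up. It can be pinched across its width from above all the way
- keeper (a point): seat for the loop's crossbar in the steel keeper on the middle of the lid's front. Lid shut: 7.5 mm in front of the front face, 86 mm above the worktop, axes as the case's. The keeper is an upward-opening hook 22 mm wide: back plate 4 mm, then a 7 mm groove, then a 3 mm lip whose top is 90.5 mm above the worktop
- lever (a joint): angle of the latch lever, rad: 0 snapped down, 1.92 to 2.1 (handle pointing up and forward) at the start. The handle stands 0.61 + this angle from straight down, swung to the front. It stays where it is left (light friction); with the loop hooked it needs about 2 to 3 N near the tip until about 0.3; beyond that (over centre) it pulls itself down to 0
- lever_tip (a point): tip of the lever's handle: a steel plate 26 mm wide (y), 3 mm thick, 52 mm long from the lever's pivot (axis along y), which lies 8 mm in front of the middle of the case's front face, 50 mm above the worktop. Snapped down, the tip is 38 mm in front of the face and 7 mm above the worktop
- loop_arm (a joint): angle of the wire loop on the lever, rad: 0 when snapped shut, grows as the loop swings forward, stop at 2.67; it swings freely and at the start has flopped forward onto the stop. With the lever at t, the loop's pivot is 18*sin(t-0.436) mm in front of and 18*cos(t-0.436) mm below the lever's pivot
- loop_bar (a point): middle of the loop's crossbar: 5 mm thick, 34 mm long (y), 51 mm from the loop's pivot (sprung: stretches a few mm). With the lever up the bar swings clear over the keeper's lip; let go there it leans on the keeper's back plate above the groove and drops into it as the lever comes down
- loop_tab (a point): middle of the pull tab on the loop, 14 mm wide (y), 6 mm thick, 18 mm long, 20 mm beyond the crossbar and 8 mm to the outer (front) side of the loop; it can be pinched across its width from above while the loop is swung over
- salt_shaker: glass salt shaker with grey cap, 44 mm wide, 90 mm high; a bystander close to the rings (others like it stand further back); origin at the centre of its underside
- wind_up_timer: red and grey wind-up timer, 63 mm wide, 53 mm high; a bystander close to the rings (others like it stand further back); origin at the centre of its underside
- jam_jar: jam jar with yellow lid, 66 mm wide, 100 mm high; a bystander close to the rings (others like it stand further back); origin at the centre of its underside
Things that resemble listed ones, but are neither listed nor needed, are in the scene too. Leave any black or green look-alike of the part that bears ring_a_mid alone.

How it is judged:
On the way, in this order (a step that is already met when the one before it is completed fails the run):
1. all rings that are there are on the post, in order of width with the widest lowest, flat and fully home (horizontal distance between each of ring_a_mid, ring_b_mid, ring_c_mid, ring_d_mid and post_foot below 0.006 m and angle between the z axis of each of ring_a_mid, ring_b_mid, ring_c_mid, ring_d_mid and the z axis of post_foot, either way round below 0.12 rad and z of ring_a_mid in the frame of post_foot below 0.0085 m and ((angle between ring_a_mid's own z axis and vertical below 1.5 rad and z of ring_b_mid in the frame of ring_a_mid above 0.006 m) or (angle between ring_a_mid's own z axis and vertical above 1.6 rad and z of ring_b_mid in the frame of ring_a_mid below -0.006 m)) and ((angle between ring_a_mid's own z axis and vertical below 1.5 rad and z of ring_c_mid in the frame of ring_a_mid above 0.006 m) or (angle between ring_a_mid's own z axis and vertical above 1.6 rad and z of ring_c_mid in the frame of ring_a_mid below -0.006 m)) and ((angle between ring_a_mid's own z axis and vertical below 1.5 rad and z of ring_d_mid in the frame of ring_a_mid above 0.006 m) or (angle between ring_a_mid's own z axis and vertical above 1.6 rad and z of ring_d_mid in the frame of ring_a_mid below -0.006 m)) and z of ring_b_mid in the frame of post_foot below 0.0185 m and ((angle between ring_b_mid's own z axis and vertical below 1.5 rad and z of ring_c_mid in the frame of ring_b_mid above 0.006 m) or (angle between ring_b_mid's own z axis and vertical above 1.6 rad and z of ring_c_mid in the frame of ring_b_mid below -0.006 m)) and ((angle between ring_b_mid's own z axis and vertical below 1.5 rad and z of ring_d_mid in the frame of ring_b_mid above 0.006 m) or (angle between ring_b_mid's own z axis and vertical above 1.6 rad and z of ring_d_mid in the frame of ring_b_mid below -0.006 m)) and z of ring_c_mid in the frame of post_foot below 0.0285 m and ((angle between ring_c_mid's own z axis and vertical below 1.5 rad and z of ring_d_mid in the frame of ring_c_mid above 0.006 m) or (angle between ring_c_mid's own z axis and vertical above 1.6 rad and z of ring_d_mid in the frame of ring_c_mid below -0.006 m)) and z of ring_d_mid in the frame of post_foot below 0.0385 m), for 0.3 s.
2. the lid is shut over them (value of joint lid below 0.06 rad), for 0.2 s.
3. with the lid shut and the lever still up, the loop's crossbar is behind the keeper's lip (value of joint lid below 0.06 rad and x of loop_bar in the frame of keeper between -0.0042 and 0.0045 m and z of loop_bar in the frame of keeper between -0.005 and 0.022 m and value of joint lever above 0.7 rad), for 0.1 s.
4. the lever is snapped down with the crossbar in the keeper's groove (value of joint lid below 0.06 rad and x of loop_bar in the frame of keeper between -0.0042 and 0.0045 m and z of loop_bar in the frame of keeper between -0.005 and 0.004 m and value of joint lever below 0.15 rad), for 0.2 s.
At the end, for the whole second after the job is handed in: All rings present are on the post (6 mm, 0.12 rad), each within 3.5 mm of home, narrower above wider; lid shut (0.06 rad), crossbar in the keeper's groove (about 4 mm), lever within 0.15 rad of fully down (all of step 1 and all of step 4); the robot touches nothing.
It fails at once if the salt shaker is moved more than 3 cm (distance of salt_shaker from where it was at the start of the episode above 0.03 m).
It fails at once if the wind up timer is moved more than 3 cm (distance of wind_up_timer from where it was at the start of the episode above 0.03 m).
It fails at once if the jam jar is moved more than 3 cm (distance of jam_jar from where it was at the start of the episode above 0.03 m).
Of ring_a, ring_b, ring_c, ring_d only 2 to 4 are there at a start; the rules pass over those that are not, and their reading is None.
At some moment in a run one of ring_a, ring_b, ring_c, ring_d may be knocked a few centimetres aside while the robot is not near it.
Once in a run the grip may slacken for a moment while it holds something.
It also fails if it takes over 208 s, if anything falls off the work surface, if the arm or the gripper's body presses on something with over 40 N, if the wrist force passes 120 N, or if a joint passes its speed limit or range.

## Working session

There is one attempt and no reset: what is moved stays moved. The work goes in short steps, Python scripts to look and compute and a tool call to move; the robot and the scene stay as the last step left them, time stands still between calls to the robot, and variables do not carry over. Pictures are saved under pics/ and viewed, at most 14 in all, crops included, and the job is handed in when it is done.

Besides the shell and the picture viewer there is one more tool, called as name(argument=value, ...), one argument or row to a line, values as JSON. move_arm: Moves the arm, as the interface text tells. Scaled input: -1 to 1 covers 0.4 m each way for a shift and 180 degrees each way for a turn. Its arguments: {"type":"object","properties":{"moves":{"type":"array"},"grip_force":{"type":"number"}},"required":["moves"]}

```bash
ls; mkdir -p pics
cat > h.py <<'E'
import numpy as np, cv2
from bench import ctrl
def cam(n):
    p=ctrl.get_image(n); R=cv2.Rodrigues(np.array(p["rvec"],float))[0]; return p,R,np.array(p["tvec"],float).ravel()
def w(c,u,v,z=None):
    p,R,t=c
    ray=np.array([(u-p["cx"])/p["fx"],(v-p["cy"])/p["fy"],1.])
    if z is None:
        vi,ui=int(round(v)),int(round(u)); d=p["depth"][max(vi-1,0):vi+2,max(ui-1,0):ui+2]; d=d[d>0]
        if d.size==0: return None
        return R.T@(ray*np.median(d)-t)
    o=-R.T@t; r=R.T@ray; return o+r*(z-o[2])/r[2]
def cloud(c):
    p,R,t=c; v,u=np.mgrid[0:480,0:640]; d=p["depth"]
    P=np.stack([(u-p["cx"])/p["fx"]*d,(v-p["cy"])/p["fy"]*d,d],-1)-t
    X=P@R; X[d<=0]=np.nan; return X
def save(c,f,crop=None,s=1):
    im=c[0]["pixels"][:,:,::-1]
    if crop: im=im[crop[1]:crop[3],crop[0]:crop[2]]
    cv2.imwrite("pics/"+f,cv2.resize(im,None,fx=s,fy=s,interpolation=cv2.INTER_CUBIC))
E
python3 - <<'E'
from h import *
np.set_printoptions(precision=3,suppress=True)
for n in("top","scene"):
    c=cam(n); save(c,n+"0.png")
    print(n,c[0]["fx"],-c[1].T@c[2])
    for q in("ring_a_mid","ring_b_mid","ring_c_mid","ring_d_mid","case","lid_tab","keeper","lever_tip","loop_tab","loop_bar","salt_shaker","wind_up_timer","jam_jar"):
        for r in ctrl.boxes_of(c[0],q)[:6]: print(q,np.round(r["uv"]),round(r["score"],2),w(c,*r["uv"]))
s=ctrl.get_state();print(s["ee_pos"],s["eef_rot"],s["time"],s["width"],s["ft_force"])
E
```

```text
pics
top 443.30361176676894 [ 0.457 -0.302  1.113]
ring_a_mid [335. 304.] 0.85 [ 0.447 -0.329  0.008]
ring_a_mid [381. 303.] 0.83 [ 0.45  -0.443  0.002]
ring_a_mid [494. 304.] 0.77 [ 0.452 -0.722  0.003]
ring_b_mid [276. 247.] 0.85 [ 0.588 -0.18   0.002]
ring_b_mid [186. 245.] 0.56 [0.575 0.017 0.107]
ring_c_mid [348. 259.] 0.62 [ 0.56  -0.361  0.001]
ring_d_mid [278. 304.] 0.73 [ 0.445 -0.187 -0.   ]
ring_d_mid [338. 297.] 0.63 [ 0.464 -0.337  0.01 ]
case [186. 244.] 0.83 [0.579 0.016 0.108]
case [181. 299.] 0.61 [0.454 0.026 0.088]
lid_tab [186. 247.] 0.94 [0.572 0.016 0.107]
keeper [186. 242.] 0.64 [0.582 0.016 0.106]
keeper [182. 298.] 0.56 [0.455 0.026 0.088]
lever_tip [184. 285.] 0.76 [ 0.487  0.05  -0.001]
loop_tab [354. 260.] 0.25 [ 0.557 -0.376  0.01 ]
loop_bar [179. 295.] 0.47 [0.462 0.033 0.083]
loop_bar [354. 258.] 0.21 [ 0.563 -0.377  0.011]
salt_shaker [298. 198.] 0.55 [ 0.698 -0.237  0.075]
wind_up_timer [352. 192.] 0.92 [ 0.718 -0.367  0.053]
wind_up_timer [349. 255.] 0.23 [ 0.571 -0.365  0.   ]
jam_jar [433. 289.] 0.75 [ 0.486 -0.55   0.1  ]
jam_jar [185. 250.] 0.34 
[... 483 characters left out ...]
2.] 0.93 [ 0.525 -0.022  0.107]
lid_tab [212. 201.] 0.84 [0.564 0.001 0.106]
keeper [209. 205.] 0.73 [ 0.545 -0.002  0.109]
lever_tip [186. 234.] 0.76 [0.524 0.069 0.004]
loop_tab [326. 213.] 0.59 [ 0.694 -0.239  0.051]
loop_tab [178. 232.] 0.47 [0.45  0.024 0.086]
loop_tab [258. 285.] 0.28 [ 0.446 -0.185  0.005]
loop_tab [349. 277.] 0.18 [ 0.553 -0.368  0.011]
loop_bar [179. 234.] 0.55 [0.52  0.091 0.001]
loop_bar [286. 246.] 0.4 [ 0.588 -0.18   0.008]
salt_shaker [327. 214.] 0.98 [ 0.694 -0.243  0.051]
wind_up_timer [378. 233.] 0.94 [ 0.695 -0.378  0.037]
jam_jar [419. 314.] 0.56 [ 0.449 -0.567  0.085]
[0.173 0.574 0.223] [-3.142  0.     2.849] 1.4 0.9988004286154789 [-0.24  -0.393  0.571]
```

View pics/top0.png

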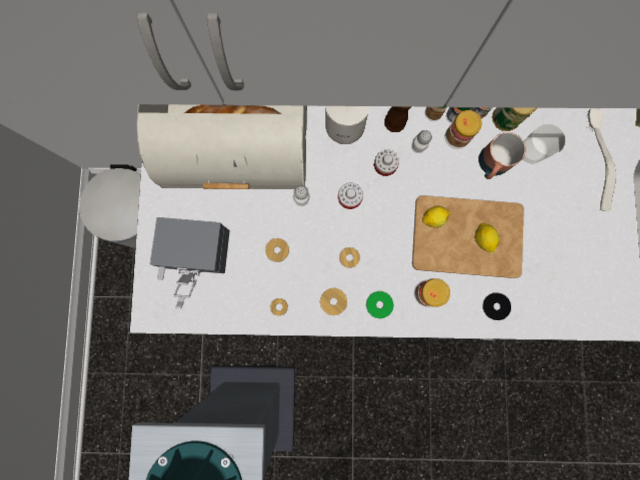

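View pics/scene0.png

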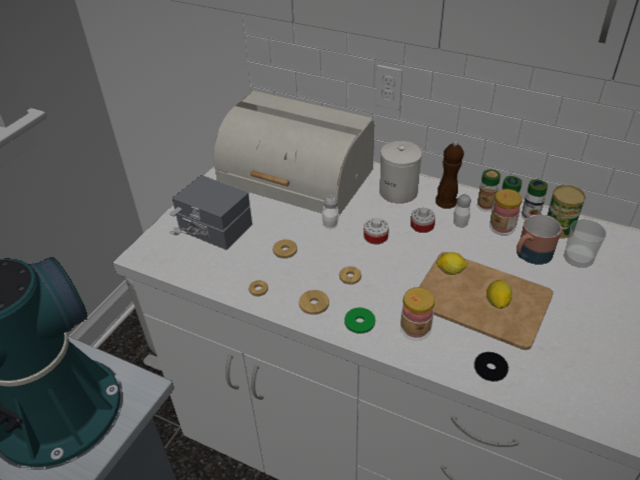

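The top view shows four beech rings, at (277,250), (333,301), (349,257) and (279,307). The green ring at (379,304) and the black ring at (497,306) are look-alikes, so I'll leave them. The case is at (190,245), with the latch towards the robot. Next I'll measure the rings and the case.

```bash
cat >> h.py <<'E'
def rings(c):
    X=cloud(c); hsv=cv2.cvtColor(c[0]["pixels"],cv2.COLOR_RGB2HSV)
    m=((hsv[...,0]>10)&(hsv[...,0]<27)&(hsv[...,1]>70)&(hsv[...,2]>90)&(X[...,2]<.03)&(X[...,2]>-.01)&(X[...,1]<-.08)&(X[...,1]>-.6)&(X[...,0]<.68)).astype(np.uint8)
    n,l,st,ce=cv2.connectedComponentsWithStats(m); o=[]
    for i in range(1,n):
        if st[i,4]<60: continue
        v,u=np.nonzero(l==i); W=np.array([w(c,a,b,.010) for a,b in zip(u,v)])
        ct=cv2.findContours((l==i).astype(np.uint8),cv2.RETR_EXTERNAL,cv2.CHAIN_APPROX_NONE)[0][0][:,0,:]
        C=np.array([w(c,a,b,.01)[:2] for a,b in ct],np.float32); (cx,cy),r=cv2.minEnclosingCircle(C)
        o.append((round(cx,4),round(cy,4),round(2000*r,1),st[i,4],ce[i].round().tolist()))
    return o
E
python3 - <<'E'
from h import *
np.set_printoptions(precision=4,suppress=True)
for n in("top","scene"):
    c=cam(n); print(n)
    for r in rings(c): print(r)
    X=cloud(c); 
    m=(X[...,2]>.095)&(X[...,2]<.135)&(X[...,0]<.7)&(X[...,0]>.42)&(abs(X[...,1]-.01)<.14)
    P=X[m]; 
    A=np.c_[P[:,:2],np.ones(len(P))]; k=np.linalg.lstsq(A,P[:,2],rcond=None)[0]; good=abs(A@k-P[:,2])<.006
    P=P[good];print("plane",k,len(P)); print(cv2.minAreaRect(P[:,:2].astype(np.float32)), cv2.boxPoints(cv2.minAreaRect(P[:,:2].astype(np.float32))))
    if n=="top": save(c,"topc.png",(130,200,250,320),5)
    else: save(c,"scenec.png",(155,165,265,255),6)
E
```

```text
top
(0.6065, -0.5664, 161.9, np.int32(1510), [428.0, 246.0])
(0.5793, -0.1813, 59.4, np.int32(388), [277.0, 250.0])
(0.5635, -0.3635, 50.5, np.int32(275), [349.0, 257.0])
(0.4534, -0.325, 66.3, np.int32(522), [333.0, 301.0])
(0.4381, -0.1902, 42.7, np.int32(190), [278.0, 307.0])
plane [-0.0046  0.0033  0.1099] 3163
((0.5788178443908691, 0.019962821155786514), (0.15146125853061676, 0.11711985617876053), 86.10641479492188) [[ 0.5153 -0.0516]
 [ 0.6321 -0.0596]
 [ 0.6424  0.0915]
 [ 0.5255  0.0995]]
scene
(0.5761, -0.183, 64.8, np.int32(316), [284.0, 248.0])
(0.6056, -0.5653, 161.8, np.int32(1052), [441.0, 287.0])
(0.5607, -0.366, 55.8, np.int32(265), [350.0, 275.0])
(0.4359, -0.1923, 47.6, np.int32(190), [258.0, 287.0])
(0.4506, -0.3255, 71.7, np.int32(529), [313.0, 301.0])
plane [0.0152 0.0085 0.0976] 1824
((0.5353666543960571, 0.021683648228645325), (0.15585416555404663, 0.20646992325782776), 85.76020812988281) [[ 0.4267 -0.0484]
 [ 0.6326 -0.0637]
 [ 0.6441  0.0918]
 [ 0.4382  0.107 ]]
```

View pics/topc.png

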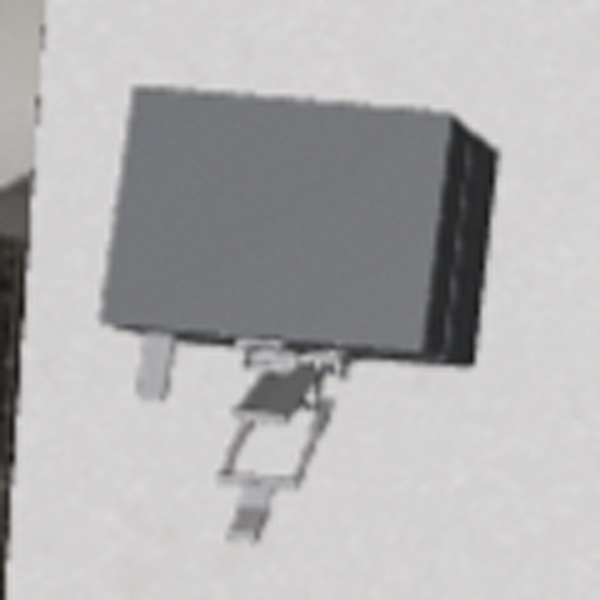

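View pics/scenec.png

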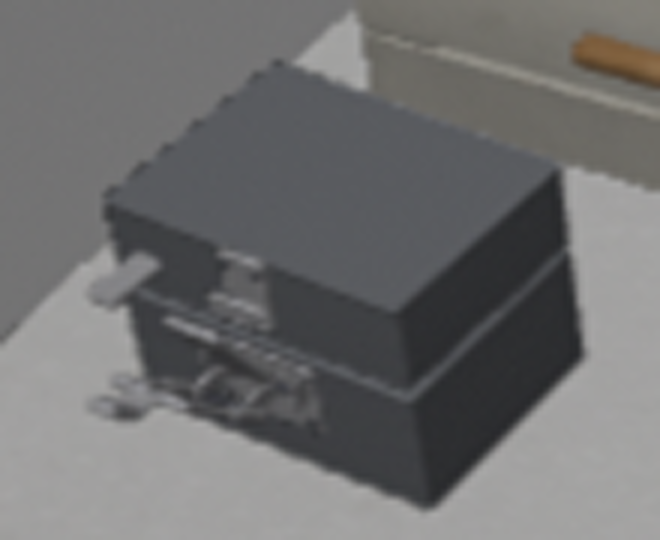

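The top crop shows the lid tab at about px (161,273), the keeper at about (186,271) and the lever and loop leaning forward to (179,304). The lid is almost shut. I'll pin down the tab and loop points and check the bread box height.

```bash
cat >> h.py <<'E'
YAW=-0.068
XC=np.array([np.cos(YAW),np.sin(YAW),0]);YC=np.array([-np.sin(YAW),np.cos(YAW),0])
C0=np.array([.5806,.0199,0])
def tocase(P): d=np.asarray(P)-C0; return np.stack([d@XC,d@YC,d[...,2]],-1)
def fromcase(x,y,z): return C0+x*XC+y*YC+np.array([0,0,z])
E
python3 - <<'E'
from h import *
np.set_printoptions(precision=1,suppress=True,linewidth=150)
for n in("top","scene"):
    c=cam(n); K=tocase(cloud(c))*1000
    f=K.reshape(-1,3)
    def sel(a,b,y0,y1,z0,z1): 
        m=(f[:,0]>a)&(f[:,0]<b)&(f[:,1]>y0)&(f[:,1]<y1)&(f[:,2]>z0)&(f[:,2]<z1); return f[m]
    T=sel(-110,-60,35,75,65,100); print(n,"tab",len(T),np.median(T,0),np.percentile(T,[5,95],axis=0).ravel())
    L=sel(-180,-62,-30,30,55,140); L=L[np.argsort(L[:,0])]; print("latch",len(L)); print(L[::max(1,len(L)//22)])
    B=sel(70,300,-80,80,40,300); print("bread", B[:,0].min() if len(B) else 0, np.percentile(B[:,2],99))
    top=sel(-70,70,-90,90,98,125)
    for x in(-50,-20,10,40): print(x,np.median(top[abs(top[:,0]-x)<8][:,2]),end=" ")
    print(np.percentile(top,[1,99],axis=0).ravel())
E
```

```text
top tab 67 [-72.3  54.5  85.4] [-83.7  48.3  82.4 -60.9  61.   89.8]
latch 315
[[-146.2    3.8   99.3]
 [-141.8    4.3   99.4]
 [-136.9    0.3   92.6]
 [-132.2   -2.6   89. ]
 [-127.3   -6.    87.1]
 [-122.2  -11.5   84.2]
 [-120.2   18.7   85.6]
 [-118.4   -1.8   84.8]
 [-113.    16.1   82.3]
 [-103.6   19.    70.2]
 [ -95.6  -18.    62.1]
 [ -91.1  -15.4   63.1]
 [ -89.     0.6   95.8]
 [ -86.5    0.7   89.4]
 [ -84.   -12.6   56.8]
 [ -81.5    1.3   82. ]
 [ -78.9    0.7   77.6]
 [ -76.1   -1.9   72. ]
 [ -73.    -7.2   67.2]
 [ -70.1  -10.2   62.5]
 [ -68.2   -5.1   62.1]
 [ -65.7    3.9   87.5]
 [ -63.    -0.1   86.5]]
bread 135.48285447791477 183.51627940934213
-50 108.44225396419722 -20 107.94126165510463 10 107.27638416206246 40 106.6323573084504 [-55.3 -74.9 102.3  55.3  72.6 112.1]
scene tab 51 [-74.4  52.1  85.4] [-86.6  46.7  80.5 -62.2  60.3  88.8]
latch 215
[[-150.    -9.8   99.3]
 [-144.2    2.7   92.6]
 [-138.4    4.4   93.6]
 [-131.9   -7.3   90.3]
 [-127.6   -5.8   86.4]
 [-123.2   -7.5   83.7]
 [-121.9  -18.5   84.1]
 [-120.4    3.2   86.4]
 [-112.   -17.6   76.1]
 [-103.   -17.8   69.1]
 [ -98.7  -15.8   61.8]
 [ -93.8  -21.3   63.5]
 [ -92.3   -8.6   94.7]
 [ -90.2    8.    95.7]
 [ -88.6  -13.1   87.6]
 [ -85.6    2.6   82. ]
 [ -82.   -13.6   57.5]
 [ -77.     6.7   67.6]
 [ -73.2  -13.2   60.2]
 [ -70.7   10.7   58. ]
 [ -69.7   -9.3   84.4]
 [ -68.3  -10.    93. ]
 [ -66.2  -10.4   88.4]
 [ -62.6    5.1   57.4]]
bread 133.17393035019109 183.4451618678462
-50 107.3600670251225 -20 107.6105742102156 10 107.19119117310672 40 106.74099852270709 [-59.5 -77.2  98.8  54.4  72.  112.8]
```

move_arm(
  moves=[
    {"dx": 0.42,"dy": -0.62,"rz": 0.072,"grip": 0.45},
    {"dx": 0.42,"dy": -0.62,"rz": 0.072,"grip": 0.45},
    {"dx": 0.42,"dy": -0.62,"rz": 0.072,"grip": 0.45},
    {"dx": 0.42,"dy": -0.62,"rz": 0.072,"grip": 0.45},
    {"dx": 0.42,"dy": -0.62,"rz": 0.072,"grip": 0.45},
    {"dx": 0.42,"dy": -0.62,"rz": 0.072,"grip": 0.45},
    {"dx": 0.42,"dy": -0.62,"rz": 0.072,"grip": 0.45},
    {"dx": 0.42,"dy": -0.62,"rz": 0.072,"grip": 0.45},
  ],
  grip_force=20,
)

```text
invalid input at $.moves[0]: expected keys rx, ry, rz, dx, dy, dz, grip
```

move_arm(
  moves=[
    {"dx": 0.424,"dy": -0.618,"grip": 0.45},
    {"dx": 0.424,"dy": -0.618,"grip": 0.45},
    {"dx": 0.424,"dy": -0.618,"grip": 0.45},
    {"dx": 0.424,"dy": -0.618,"grip": 0.45},
    {"dx": 0.424,"dy": -0.618,"grip": 0.45},
    {"dx": 0.424,"dy": -0.618,"grip": 0.45},
    {"dx": 0.424,"dy": -0.618,"grip": 0.45},
    {"dx": 0.424,"dy": -0.618,"grip": 0.45},
  ],
)

```text
invalid input at $.moves[0]: expected keys rx, ry, rz, dx, dy, dz, grip
```

move_arm(
  moves=[
    {"rx": 0,"ry": 0,"rz": 0.072,"dx": 0.42,"dy": -0.62,"dz": 0,"grip": 0.45},
    {"rx": 0,"ry": 0,"rz": 0.072,"dx": 0.42,"dy": -0.62,"dz": 0,"grip": 0.45},
    {"rx": 0,"ry": 0,"rz": 0.072,"dx": 0.42,"dy": -0.62,"dz": 0,"grip": 0.45},
    {"rx": 0,"ry": 0,"rz": 0.072,"dx": 0.42,"dy": -0.62,"dz": 0,"grip": 0.45},
    {"rx": 0,"ry": 0,"rz": 0.072,"dx": 0.42,"dy": -0.62,"dz": 0,"grip": 0.45},
    {"rx": 0,"ry": 0,"rz": 0.072,"dx": 0.42,"dy": -0.62,"dz": 0,"grip": 0.45},
    {"rx": 0,"ry": 0,"rz": 0.072,"dx": 0.42,"dy": -0.62,"dz": 0,"grip": 0.45},
    {"rx": 0,"ry": 0,"rz": 0.072,"dx": 0.42,"dy": -0.62,"dz": 0,"grip": 0.45},
  ],
  grip_force=20,
)

```text
time: 2.4
ee_pos: [0.3418, 0.3257, 0.2228]
eef_rot: [3.141, 0.0, 3.072]
ft_force: [-0.6, 0.3, -0.3]
width: 0.448
finger_force: 0.0
```

move_arm(
  moves=[
    {"rx": 0,"ry": 0,"rz": 0,"dx": 0.424,"dy": -0.618,"dz": 0,"grip": 0.45},
    {"rx": 0,"ry": 0,"rz": 0,"dx": 0.424,"dy": -0.618,"dz": 0,"grip": 0.45},
    {"rx": 0,"ry": 0,"rz": 0,"dx": 0.424,"dy": -0.618,"dz": 0,"grip": 0.45},
    {"rx": 0,"ry": 0,"rz": 0,"dx": 0.424,"dy": -0.618,"dz": 0,"grip": 0.45},
    {"rx": 0,"ry": 0,"rz": 0,"dx": 0.424,"dy": -0.618,"dz": 0,"grip": 0.45},
    {"rx": 0,"ry": 0,"rz": 0,"dx": 0.424,"dy": -0.618,"dz": 0,"grip": 0.45},
    {"rx": 0,"ry": 0,"rz": 0,"dx": 0.424,"dy": -0.618,"dz": 0,"grip": 0.45},
    {"rx": 0,"ry": 0,"rz": 0,"dx": 0.424,"dy": -0.618,"dz": 0,"grip": 0.45},
  ],
)

```text
time: 3.2
ee_pos: [0.511, 0.0802, 0.2223]
eef_rot: [3.141, -0.001, 3.074]
ft_force: [0.2, -0.0, -0.4]
width: 0.453
finger_force: 0.0
```

move_arm(
  moves=[
    {"rx": 0,"ry": 0,"rz": 0,"dx": 0,"dy": 0,"dz": -0.12,"grip": 0.45},
    {"rx": 0,"ry": 0,"rz": 0,"dx": 0,"dy": 0,"dz": -0.24,"grip": 0.45},
    {"rx": 0,"ry": 0,"rz": 0,"dx": 0,"dy": 0,"dz": -0.32,"grip": 0.45},
    {"rx": 0,"ry": 0,"rz": 0,"dx": 0,"dy": 0,"dz": -0.375,"grip": 0.45},
    {"rx": 0,"ry": 0,"rz": 0,"dx": 0,"dy": 0,"dz": -0.375,"grip": 0.45},
    {"rx": 0,"ry": 0,"rz": 0,"dx": 0,"dy": 0,"dz": -0.375,"grip": 0.05},
    {"rx": 0,"ry": 0,"rz": 0,"dx": 0,"dy": 0,"dz": -0.375,"grip": 0.05},
    {"rx": 0,"ry": 0,"rz": 0,"dx": 0,"dy": 0,"dz": -0.375,"grip": 0.05},
  ],
)

```text
time: 4.0
ee_pos: [0.5119, 0.0798, 0.0742]
eef_rot: [3.141, 0.003, 3.076]
ft_force: [-0.3, 0.5, -0.4]
width: 0.216
finger_force: 0.0
```

move_arm(
  moves=[
    {"rx": 0,"ry": 0,"rz": 0,"dx": 0,"dy": 0,"dz": 0,"grip": 0.05},
    {"rx": 0,"ry": 0,"rz": 0,"dx": 0,"dy": 0,"dz": 0,"grip": 0.05},
  ],
)

```text
time: 4.2
ee_pos: [0.5117, 0.0795, 0.0735]
eef_rot: [3.141, 0.002, 3.074]
ft_force: [0.4, 1.5, 0.2]
width: 0.156
finger_force: 20.0
```

Run:
```python
from h import *
# arc of the tab: hinge at case (56,62), tab start
r0=np.array([-.074-.056,.082-.062]); a0=np.arctan2(r0[1],-r0[0]); R=np.hypot(*r0)
for k,da in enumerate(np.r_[np.arange(.1,1.65,.1)]):
    a=a0+da; d=np.array([-R*np.cos(a)-r0[0],R*np.sin(a)-r0[1]])
    print(round(da,2),"dx %.3f dy %.3f dz %.3f"%(d[0]*XC[0]/.4,d[0]*XC[1]/.4,d[1]/.4))
```

```text
0.1 dx 0.007 dy -0.000 dz 0.032
0.2 dx 0.016 dy -0.001 dz 0.064
0.3 dx 0.029 dy -0.002 dz 0.094
0.4 dx 0.045 dy -0.003 dz 0.123
0.5 dx 0.064 dy -0.004 dz 0.150
0.6 dx 0.085 dy -0.006 dz 0.175
0.7 dx 0.108 dy -0.007 dz 0.198
0.8 dx 0.134 dy -0.009 dz 0.218
0.9 dx 0.162 dy -0.011 dz 0.236
1.0 dx 0.191 dy -0.013 dz 0.250
1.1 dx 0.222 dy -0.015 dz 0.262
1.2 dx 0.253 dy -0.017 dz 0.271
1.3 dx 0.286 dy -0.019 dz 0.277
1.4 dx 0.318 dy -0.022 dz 0.279
1.5 dx 0.351 dy -0.024 dz 0.278
1.6 dx 0.384 dy -0.026 dz 0.273
```

move_arm(
  moves=[
    {"rx": 0,"ry": 0,"rz": 0,"dx": 0.007,"dy": 0,"dz": 0.032,"grip": 0.05},
    {"rx": 0,"ry": 0,"rz": 0,"dx": 0.016,"dy": -0.001,"dz": 0.064,"grip": 0.05},
    {"rx": 0,"ry": 0,"rz": 0,"dx": 0.029,"dy": -0.002,"dz": 0.094,"grip": 0.05},
    {"rx": 0,"ry": 0,"rz": 0,"dx": 0.045,"dy": -0.003,"dz": 0.123,"grip": 0.05},
    {"rx": 0,"ry": 0,"rz": 0,"dx": 0.064,"dy": -0.004,"dz": 0.15,"grip": 0.05},
    {"rx": 0,"ry": 0,"rz": 0,"dx": 0.085,"dy": -0.006,"dz": 0.175,"grip": 0.05},
    {"rx": 0,"ry": 0,"rz": 0,"dx": 0.108,"dy": -0.007,"dz": 0.198,"grip": 0.05},
    {"rx": 0,"ry": 0,"rz": 0,"dx": 0.108,"dy": -0.007,"dz": 0.198,"grip": 0.05},
  ],
)

```text
time: 5.0
ee_pos: [0.5547, 0.0765, 0.1529]
eef_rot: [3.141, 0.0, 3.075]
ft_force: [-3.5, 2.2, 3.7]
width: 0.16
finger_force: 20.0
```

move_arm(
  moves=[
    {"rx": 0,"ry": 0,"rz": 0,"dx": 0.026,"dy": -0.002,"dz": 0.02,"grip": 0.05},
    {"rx": 0,"ry": 0,"rz": 0,"dx": 0.054,"dy": -0.004,"dz": 0.038,"grip": 0.05},
    {"rx": 0,"ry": 0,"rz": 0,"dx": 0.083,"dy": -0.006,"dz": 0.052,"grip": 0.05},
    {"rx": 0,"ry": 0,"rz": 0,"dx": 0.114,"dy": -0.008,"dz": 0.064,"grip": 0.05},
    {"rx": 0,"ry": 0,"rz": 0,"dx": 0.145,"dy": -0.01,"dz": 0.073,"grip": 0.05},
    {"rx": 0,"ry": 0,"rz": 0,"dx": 0.178,"dy": -0.012,"dz": 0.079,"grip": 0.05},
    {"rx": 0,"ry": 0,"rz": 0,"dx": 0.21,"dy": -0.015,"dz": 0.081,"grip": 0.05},
    {"rx": 0,"ry": 0,"rz": 0,"dx": 0.21,"dy": -0.015,"dz": 0.081,"grip": 0.05},
  ],
)

```text
time: 5.8
ee_pos: [0.64, 0.0703, 0.1849]
eef_rot: [3.141, 0.003, 3.075]
ft_force: [1.5, 2.1, 3.4]
width: 0.155
finger_force: 20.0
```

move_arm(
  moves=[
    {"rx": 0,"ry": 0,"rz": 0,"dx": 0.033,"dy": -0.002,"dz": -0.001,"grip": 0.05},
    {"rx": 0,"ry": 0,"rz": 0,"dx": 0.066,"dy": -0.004,"dz": -0.006,"grip": 0.05},
    {"rx": 0,"ry": 0,"rz": 0,"dx": 0.066,"dy": -0.004,"dz": -0.006,"grip": 0.05},
    {"rx": 0,"ry": 0,"rz": 0,"dx": 0.066,"dy": -0.004,"dz": -0.006,"grip": 0.35},
    {"rx": 0,"ry": 0,"rz": 0,"dx": 0.066,"dy": -0.004,"dz": -0.006,"grip": 0.35},
    {"rx": 0,"ry": 0,"rz": 0,"dx": 0.066,"dy": -0.004,"dz": 0.09,"grip": 0.35},
    {"rx": 0,"ry": 0,"rz": 0,"dx": 0.066,"dy": -0.004,"dz": 0.2,"grip": 0.35},
    {"rx": 0,"ry": 0,"rz": 0,"dx": 0.066,"dy": -0.004,"dz": 0.2,"grip": 0.35},
  ],
)

```text
time: 6.6
ee_pos: [0.6673, 0.0688, 0.2708]
eef_rot: [3.141, 0.01, 3.075]
ft_force: [0.4, 1.2, 0.1]
width: 0.35
finger_force: 0.0
```

move_arm(
  moves=[
    {"rx": 0,"ry": 0,"rz": 0,"dx": -0.3,"dy": -0.9,"dz": 0,"grip": 0.98},
    {"rx": 0,"ry": 0,"rz": 0,"dx": -0.3,"dy": -0.9,"dz": 0,"grip": 0.98},
    {"rx": 0,"ry": 0,"rz": 0,"dx": -0.3,"dy": -0.9,"dz": 0,"grip": 0.98},
    {"rx": 0,"ry": 0,"rz": 0,"dx": -0.3,"dy": -0.9,"dz": 0,"grip": 0.98},
    {"rx": 0,"ry": 0,"rz": 0,"dx": -0.3,"dy": -0.9,"dz": 0,"grip": 0.98},
    {"rx": 0,"ry": 0,"rz": 0,"dx": -0.3,"dy": -0.9,"dz": 0,"grip": 0.98},
    {"rx": 0,"ry": 0,"rz": 0,"dx": -0.3,"dy": -0.9,"dz": 0,"grip": 0.98},
    {"rx": 0,"ry": 0,"rz": 0,"dx": -0.3,"dy": -0.9,"dz": 0,"grip": 0.98},
  ],
)

```text
time: 7.4
ee_pos: [0.542, -0.2941, 0.2635]
eef_rot: [-3.141, -0.001, 3.073]
ft_force: [0.9, 0.1, 0.8]
width: 0.974
finger_force: 0.0
```

Run:
```python
from h import *
np.set_printoptions(precision=1,suppress=True,linewidth=150)
im=[]
for n in("top","scene"):
    c=cam(n)
    for r in rings(c): print(n,r)
    K=tocase(cloud(c)); f=K.reshape(-1,3)*1000
    for q,z0,z1,b in(("floor",41,50,66),("posttop",78,96,30),("lid",64,250,0)):
        if b: m=(abs(f[:,0])<b)&(abs(f[:,1])<b+10)&(f[:,2]>z0)&(f[:,2]<z1)
        else: m=(f[:,0]>40)&(f[:,0]<140)&(abs(f[:,1])<80)&(f[:,2]>100)&(f[:,2]<230)
        print(n,q,m.sum(),np.median(f[m],0) if m.any() else "",np.percentile(f[m],[2,98],axis=0).ravel() if m.any() else "")
    cr=(130,200,250,320) if n=="top" else (155,150,275,270)
    im.append(cv2.resize(c[0]["pixels"][cr[1]:cr[3],cr[0]:cr[2],::-1],(400,400),interpolation=cv2.INTER_CUBIC))
cv2.imwrite("pics/open.png",np.hstack(im))
```

```text
top (0.6065, -0.5651, 162.9, np.int32(1503), [428.0, 246.0])
top (0.4529, -0.3256, 65.8, np.int32(369), [336.0, 303.0])
top (0.4381, -0.1902, 42.6, np.int32(186), [278.0, 307.0])
top floor 1633 [ 9.3 20.3 44.6] [-47.  -51.2  41.6  49.2  69.   48.9]
top posttop 30 [-0.4 -2.2 89.5] [-6.6 -6.3 78.5  4.9  4.3 94.1]
top lid 1550 [ 74.1  -9.9 174.6] [ 55.  -75.5 110.9  96.5  70.6 191.2]
scene (0.5761, -0.183, 64.8, np.int32(320), [284.0, 248.0])
scene (0.6048, -0.5626, 167.7, np.int32(1065), [441.0, 287.0])
scene (0.5607, -0.366, 55.8, np.int32(270), [350.0, 275.0])
scene (0.4359, -0.1923, 47.6, np.int32(200), [258.0, 288.0])
scene (0.4506, -0.3255, 71.7, np.int32(538), [314.0, 301.0])
scene floor 1161 [ 2.3 -1.6 45. ] [-57.7 -74.6  41.3  51.3  70.1  49.6]
scene posttop 31 [-3.6 -1.9 85.4] [-8.2 -9.1 79.   3.1  3.2 92.7]
scene lid 1564 [ 75.6  -3.3 159.5] [ 52.6 -77.6 101.6  96.9  71.6 190.9]
```

View pics/open.png

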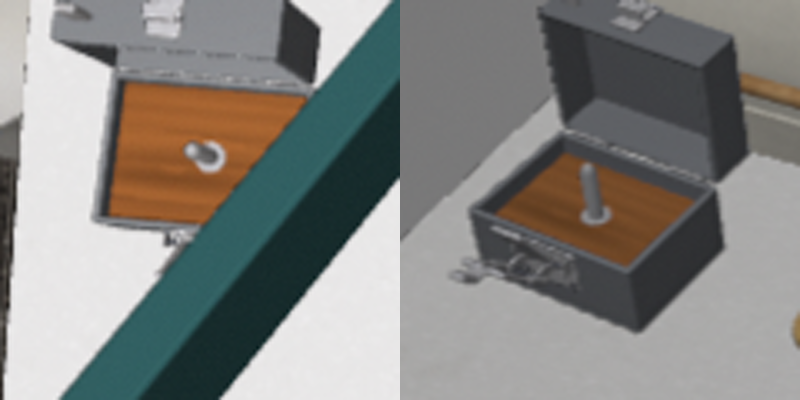

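The lid is standing open. The post shows at crop (205,155) in the top view, and the case floor is empty. Next I go to ring_a.

move_arm(
  moves=[
    {"rx": 0,"ry": 0,"rz": 0,"dx": -0.222,"dy": -0.079,"dz": 0,"grip": 0.98},
    {"rx": 0,"ry": 0,"rz": 0,"dx": -0.222,"dy": -0.079,"dz": -0.1,"grip": 0.98},
    {"rx": 0,"ry": 0,"rz": 0,"dx": -0.222,"dy": -0.079,"dz": -0.2,"grip": 0.98},
    {"rx": 0,"ry": 0,"rz": 0,"dx": -0.222,"dy": -0.079,"dz": -0.3,"grip": 0.98},
    {"rx": 0,"ry": 0,"rz": 0,"dx": -0.222,"dy": -0.079,"dz": -0.4,"grip": 0.98},
    {"rx": 0,"ry": 0,"rz": 0,"dx": -0.222,"dy": -0.079,"dz": -0.5,"grip": 0.98},
    {"rx": 0,"ry": 0,"rz": 0,"dx": -0.222,"dy": -0.079,"dz": -0.5,"grip": 0.98},
    {"rx": 0,"ry": 0,"rz": 0,"dx": -0.222,"dy": -0.079,"dz": -0.5,"grip": 0.98},
  ],
)

```text
time: 8.3
ee_pos: [0.4552, -0.3215, 0.0641]
eef_rot: [3.14, -0.002, 3.076]
ft_force: [-0.3, 0.4, 0.0]
width: 0.983
finger_force: 0.0
```

move_arm(
  moves=[
    {"rx": 0,"ry": 0,"rz": 0,"dx": -0.006,"dy": -0.01,"dz": -0.06,"grip": 0.98},
    {"rx": 0,"ry": 0,"rz": 0,"dx": -0.006,"dy": -0.01,"dz": -0.11,"grip": 0.98},
    {"rx": 0,"ry": 0,"rz": 0,"dx": -0.006,"dy": -0.01,"dz": -0.15,"grip": 0.98},
    {"rx": 0,"ry": 0,"rz": 0,"dx": -0.006,"dy": -0.01,"dz": -0.15,"grip": 0.98},
    {"rx": 0,"ry": 0,"rz": 0,"dx": -0.006,"dy": -0.01,"dz": -0.15,"grip": 0.98},
    {"rx": 0,"ry": 0,"rz": 0,"dx": -0.006,"dy": -0.01,"dz": -0.15,"grip": 0.6},
    {"rx": 0,"ry": 0,"rz": 0,"dx": -0.006,"dy": -0.01,"dz": -0.15,"grip": 0.6},
    {"rx": 0,"ry": 0,"rz": 0,"dx": -0.006,"dy": -0.01,"dz": -0.15,"grip": 0.6},
  ],
  grip_force=30,
)

```text
time: 9.1
ee_pos: [0.4538, -0.3272, 0.0053]
eef_rot: [-3.141, 0.001, 3.075]
ft_force: [-0.2, 1.6, 7.3]
width: 0.768
finger_force: 30.0
```

move_arm(
  moves=[
    {"rx": 0,"ry": 0,"rz": 0,"dx": 0,"dy": 0,"dz": 0,"grip": 0.6},
    {"rx": 0,"ry": 0,"rz": 0,"dx": 0,"dy": 0,"dz": 0,"grip": 0.6},
    {"rx": 0,"ry": 0,"rz": 0,"dx": 0,"dy": 0,"dz": 0.1,"grip": 0.6},
    {"rx": 0,"ry": 0,"rz": 0,"dx": 0,"dy": 0,"dz": 0.2,"grip": 0.6},
    {"rx": 0,"ry": 0,"rz": 0,"dx": 0,"dy": 0,"dz": 0.3,"grip": 0.6},
    {"rx": 0,"ry": 0,"rz": 0,"dx": 0,"dy": 0,"dz": 0.4,"grip": 0.6},
    {"rx": 0,"ry": 0,"rz": 0,"dx": 0,"dy": 0,"dz": 0.4,"grip": 0.6},
    {"rx": 0,"ry": 0,"rz": 0,"dx": 0,"dy": 0,"dz": 0.4,"grip": 0.6},
  ],
)

```text
time: 9.9
ee_pos: [0.4535, -0.3271, 0.1652]
eef_rot: [-3.14, 0.002, 3.075]
ft_force: [0.2, 0.5, -0.7]
width: 0.767
finger_force: 30.0
```

move_arm(
  moves=[
    {"rx": 0,"ry": 0,"rz": 0,"dx": 0.315,"dy": 0.865,"dz": 0,"grip": 0.6},
    {"rx": 0,"ry": 0,"rz": 0,"dx": 0.315,"dy": 0.865,"dz": 0,"grip": 0.6},
    {"rx": 0,"ry": 0,"rz": 0,"dx": 0.315,"dy": 0.865,"dz": 0,"grip": 0.6},
    {"rx": 0,"ry": 0,"rz": 0,"dx": 0.315,"dy": 0.865,"dz": 0,"grip": 0.6},
    {"rx": 0,"ry": 0,"rz": 0,"dx": 0.315,"dy": 0.865,"dz": 0,"grip": 0.6},
    {"rx": 0,"ry": 0,"rz": 0,"dx": 0.315,"dy": 0.865,"dz": 0,"grip": 0.6},
    {"rx": 0,"ry": 0,"rz": 0,"dx": 0.315,"dy": 0.865,"dz": 0,"grip": 0.6},
    {"rx": 0,"ry": 0,"rz": 0,"dx": 0.315,"dy": 0.865,"dz": 0,"grip": 0.6},
  ],
)

```text
time: 10.7
ee_pos: [0.5787, 0.0235, 0.1619]
eef_rot: [3.14, -0.003, 3.078]
ft_force: [0.5, -1.5, 0.4]
width: 0.768
finger_force: 30.0
```

move_arm(
  moves=[
    {"rx": 0,"ry": 0,"rz": 0,"dx": 0,"dy": 0,"dz": 0,"grip": 0.6},
    {"rx": 0,"ry": 0,"rz": 0,"dx": 0,"dy": 0,"dz": 0,"grip": 0.6},
    {"rx": 0,"ry": 0,"rz": 0,"dx": 0,"dy": 0,"dz": 0,"grip": 0.6},
  ],
)

```text
time: 11.0
ee_pos: [0.578, 0.0181, 0.1631]
eef_rot: [-3.141, -0.002, 3.074]
ft_force: [-0.4, -0.6, 0.0]
width: 0.764
finger_force: 30.0
```

Run:
```python
from h import *
im=[]
for n in("top","scene"):
    c=cam(n)
    cr=(130,200,250,320) if n=="top" else (165,130,265,230)
    im.append(cv2.resize(c[0]["pixels"][cr[1]:cr[3],cr[0]:cr[2],::-1],(400,400),interpolation=cv2.INTER_CUBIC))
cv2.imwrite("pics/hold.png",np.hstack(im)); 
# grasped ring points in scene
f=tocase(cloud(c)); hsv=cv2.cvtColor(c[0]["pixels"],cv2.COLOR_RGB2HSV)
m=(hsv[...,0]>10)&(hsv[...,0]<27)&(hsv[...,1]>70)&(f[...,2]>.14)&(f[...,2]<.2)&(abs(f[...,0])<.06)&(abs(f[...,1])<.06)
print(m.sum(),np.percentile(f[m],[2,50,98],axis=0).round(4))
s=ctrl.get_state();print(s["ee_pos"],tocase(np.array(s["ee_pos"])),s["width"])
```

```text
370 [[-0.0367 -0.0382  0.1597]
 [-0.0123 -0.0014  0.1678]
 [ 0.0216  0.0308  0.1808]]
[0.57850169 0.01790855 0.16373114] [-0.00195815 -0.00212943  0.16373114] 0.7643815691225547
```

View pics/hold.png

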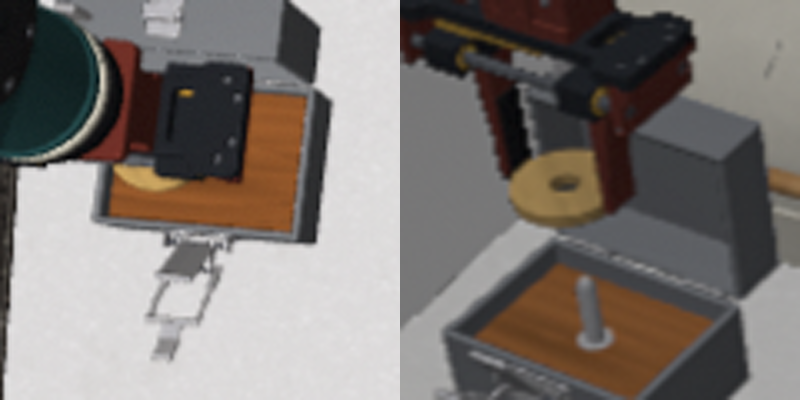

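Run:
```python
from h import *
c=cam("scene"); f=tocase(cloud(c))*1000
g=c[0]["pixels"].astype(int).sum(2)
# bore: dark pixels amid ring
sub=[(u,v) for v in range(172,180) for u in range(200,213)]
print([[int(g[v,u]) for u in range(198,216)] for v in range(171,181)])
for u,v in((206.25,175.5),(206,176)): print(tocase(w(c,u,v,.1684)).round(4))
# post tip by fitting top rows
for v in range(197,218,2): print(v,[int(g[v,u]) for u in range(204,222)], f[v,208:216,2].round())
```

```text
[[347, 335, 326, 316, 310, 311, 318, 325, 326, 327, 324, 319, 324, 327, 323, 268, 169, 110], [347, 339, 330, 321, 316, 314, 318, 319, 317, 321, 322, 316, 321, 326, 325, 295, 192, 114], [348, 343, 335, 325, 319, 310, 296, 276, 262, 264, 278, 293, 312, 323, 327, 322, 220, 118], [347, 345, 337, 328, 297, 233, 199, 211, 219, 225, 227, 232, 290, 319, 324, 320, 219, 115], [350, 346, 342, 329, 263, 184, 172, 183, 199, 215, 210, 218, 283, 316, 323, 319, 241, 141], [350, 345, 347, 335, 277, 205, 170, 153, 149, 159, 187, 241, 297, 314, 318, 321, 260, 165], [348, 348, 346, 340, 326, 273, 218, 202, 203, 233, 296, 321, 323, 317, 317, 317, 266, 166], [346, 350, 347, 341, 335, 323, 314, 318, 326, 325, 327, 326, 323, 319, 315, 314, 290, 193], [349, 352, 348, 345, 338, 333, 319, 322, 327, 331, 327, 325, 324, 322, 317, 317, 318, 217], [356, 356, 352, 344, 343, 333, 323, 320, 323, 332, 334, 326, 323, 326, 320, 316, 309, 213]]
[-0.0038 -0.0048  0.1684]
[-0.0057 -0.0055  0.1684]
197 [218, 216, 215, 209, 206, 203, 203, 202, 197, 196, 198, 196, 195, 195, 199, 198, 209, 239] [46. 44. 49. 45. 50. 53. 55. 51.
[... 591 characters left out ...]
, 228, 227, 226, 225] [50. 46. 72. 74. 75. 71. 69. 44.]
209 [225, 229, 232, 236, 235, 240, 281, 300, 293, 272, 238, 223, 222, 227, 230, 233, 234, 233] [42. 40. 67. 69. 66. 67. 62. 46.]
211 [203, 208, 210, 214, 218, 223, 250, 287, 294, 277, 248, 228, 249, 244, 225, 218, 220, 225] [43. 44. 55. 58. 60. 63. 55. 53.]
213 [208, 201, 201, 197, 203, 262, 348, 330, 296, 279, 253, 238, 366, 373, 284, 233, 225, 220] [49. 45. 45. 52. 54. 57. 53. 52.]
215 [200, 203, 203, 203, 215, 319, 402, 387, 339, 307, 298, 323, 380, 350, 265, 227, 228, 232] [47. 46. 47. 51. 48. 48. 46. 49.]
217 [189, 184, 185, 189, 189, 198, 230, 275, 298, 292, 282, 252, 222, 207, 202, 206, 210, 215] [44. 41. 45. 44. 43. 46. 48. 41.]
```

Run:
```python
from h import *
c=cam("scene")
print("bore",tocase(w(c,205.9,175.2,.1684)).round(4))
print("tip",tocase(w(c,210.6,199.3,.092)).round(4))
for v,ul in((203,210.9),(205,211.2),(207,211.6),(209,211.9)):
  # axis pixel at row v -> solve z so that x=-.001
  zs=np.linspace(.04,.1,121); P=np.array([tocase(w(c,ul,v,z)) for z in zs]); i=np.argmin(abs(P[:,0]+.001)); print(v,P[i].round(4))
p=c; 
def proj(P): q=c[1]@P+c[2]; return q[:2]/q[2]*c[0]["fx"]+[c[0]["cx"],c[0]["cy"]]
print(proj(fromcase(0,0,.092)),proj(fromcase(0,0,.044)),proj(fromcase(0,0,.068)), "tcp proj",proj(np.array(ctrl.get_state()["ee_pos"])))
```

```text
bore [-0.0032 -0.0033  0.1684]
tip [ 0.0004 -0.0003  0.092 ]
203 [-0.0011 -0.0005  0.0815]
205 [-0.001  -0.0002  0.075 ]
207 [-0.0009 -0.0001  0.0685]
209 [-0.0009  0.0001  0.062 ]
[210.38275505 199.35141289] [213.19987266 214.36591151] [211.80603082 206.93709977] tcp proj [206.13625214 176.11736017]
```

move_arm(
  moves=[
    {"rx": 0,"ry": 0,"rz": 0,"dx": 0.005,"dy": 0.005,"dz": -0.06,"grip": 0.6},
    {"rx": 0,"ry": 0,"rz": 0,"dx": 0.005,"dy": 0.005,"dz": -0.12,"grip": 0.6},
    {"rx": 0,"ry": 0,"rz": 0,"dx": 0.005,"dy": 0.005,"dz": -0.16,"grip": 0.6},
    {"rx": 0,"ry": 0,"rz": 0,"dx": 0.005,"dy": 0.005,"dz": -0.175,"grip": 0.6},
    {"rx": 0,"ry": 0,"rz": 0,"dx": 0.005,"dy": 0.005,"dz": -0.19,"grip": 0.6},
    {"rx": 0,"ry": 0,"rz": 0,"dx": 0.005,"dy": 0.005,"dz": -0.205,"grip": 0.6},
    {"rx": 0,"ry": 0,"rz": 0,"dx": 0.005,"dy": 0.005,"dz": -0.205,"grip": 0.6},
  ],
)

```text
time: 11.9
ee_pos: [0.5811, 0.0211, 0.0821]
eef_rot: [-3.141, -0.0, 3.075]
ft_force: [-0.4, -0.0, -1.1]
width: 0.762
finger_force: 30.0
```

move_arm(
  moves=[
    {"rx": 0,"ry": 0,"rz": 0,"dx": 0,"dy": 0,"dz": -0.025,"grip": 0.6},
    {"rx": 0,"ry": 0,"rz": 0,"dx": 0,"dy": 0,"dz": -0.05,"grip": 0.6},
    {"rx": 0,"ry": 0,"rz": 0,"dx": 0,"dy": 0,"dz": -0.072,"grip": 0.6},
    {"rx": 0,"ry": 0,"rz": 0,"dx": 0,"dy": 0,"dz": -0.072,"grip": 0.6},
    {"rx": 0,"ry": 0,"rz": 0,"dx": 0,"dy": 0,"dz": -0.072,"grip": 0.6},
  ],
)

```text
time: 12.4
ee_pos: [0.5809, 0.0213, 0.053]
eef_rot: [-3.142, -0.001, 3.075]
ft_force: [0.2, 0.0, 0.0]
width: 0.765
finger_force: 30.0
```

move_arm(
  moves=[
    {"rx": 0,"ry": 0,"rz": 0,"dx": 0,"dy": 0,"dz": 0,"grip": 0.92},
    {"rx": 0,"ry": 0,"rz": 0,"dx": 0,"dy": 0,"dz": 0,"grip": 0.92},
    {"rx": 0,"ry": 0,"rz": 0,"dx": 0,"dy": 0,"dz": 0,"grip": 0.92},
    {"rx": 0,"ry": 0,"rz": 0,"dx": 0,"dy": 0,"dz": 0.1,"grip": 0.92},
    {"rx": 0,"ry": 0,"rz": 0,"dx": 0,"dy": 0,"dz": 0.2,"grip": 0.92},
    {"rx": 0,"ry": 0,"rz": 0,"dx": 0,"dy": 0,"dz": 0.3,"grip": 0.92},
    {"rx": 0,"ry": 0,"rz": 0,"dx": 0,"dy": 0,"dz": 0.3,"grip": 0.92},
  ],
)

```text
time: 13.1
ee_pos: [0.5853, 0.021, 0.1795]
eef_rot: [-3.141, 0.011, 3.075]
ft_force: [1.1, 0.7, 0.3]
width: 0.92
finger_force: 0.0
```

```bash
cat >> h.py <<'E'
def chk(f="chk.png"):
    im=[]
    for n in("top","scene"):
        c=cam(n)
        for r in rings(c): print(n,r)
        s=.5; cr=(130,200,250,320) if n=="top" else (155,150,275,270)
        im.append(cv2.resize(c[0]["pixels"][cr[1]:cr[3],cr[0]:cr[2],::-1],(400,400),interpolation=cv2.INTER_CUBIC))
        k=tocase(cloud(c))*1000
        m=(np.hypot(k[...,0],k[...,1])>12)&(np.hypot(k[...,0],k[...,1])<20)&(k[...,2]>30)&(k[...,2]<100)
        print(n,"stack z",m.sum(),np.percentile(k[m][:,2],[10,50,90]).round(1) if m.any() else "")
    cv2.imwrite("pics/"+f,np.hstack(im))
    s=ctrl.get_state(); print(np.round(s["ee_pos"],4),s["width"],s["time"])
E
python3 -c "
from h import *
chk()"
```

```text
top (0.6065, -0.5651, 162.9, np.int32(1503), [428.0, 246.0])
top (0.5793, -0.1813, 59.4, np.int32(386), [277.0, 250.0])
top (0.5635, -0.3635, 50.5, np.int32(272), [349.0, 257.0])
top (0.4381, -0.1902, 42.7, np.int32(189), [278.0, 307.0])
top stack z 42 [51.4 54.4 56.4]
scene (0.5761, -0.183, 64.8, np.int32(318), [284.0, 248.0])
scene (0.6051, -0.5633, 167.7, np.int32(1056), [441.0, 287.0])
scene (0.5607, -0.366, 55.8, np.int32(269), [350.0, 275.0])
scene (0.4359, -0.1923, 47.6, np.int32(199), [258.0, 288.0])
scene stack z 67 [50.7 54.3 56.8]
[0.582  0.0212 0.1747] 0.9203076632577565 13.2
```

move_arm(
  moves=[
    {"rx": 0,"ry": 0,"rz": 0,"dx": -0.006,"dy": -0.505,"dz": 0,"grip": 0.98},
    {"rx": 0,"ry": 0,"rz": 0,"dx": -0.006,"dy": -0.505,"dz": 0,"grip": 0.98},
    {"rx": 0,"ry": 0,"rz": 0,"dx": -0.006,"dy": -0.505,"dz": 0,"grip": 0.98},
    {"rx": 0,"ry": 0,"rz": 0,"dx": -0.006,"dy": -0.505,"dz": 0,"grip": 0.98},
    {"rx": 0,"ry": 0,"rz": 0,"dx": -0.006,"dy": -0.505,"dz": -0.1,"grip": 0.98},
    {"rx": 0,"ry": 0,"rz": 0,"dx": -0.006,"dy": -0.505,"dz": -0.2,"grip": 0.98},
    {"rx": 0,"ry": 0,"rz": 0,"dx": -0.006,"dy": -0.505,"dz": -0.3,"grip": 0.98},
    {"rx": 0,"ry": 0,"rz": 0,"dx": -0.006,"dy": -0.505,"dz": -0.3,"grip": 0.98},
  ],
)

```text
time: 14.0
ee_pos: [0.5729, -0.1786, 0.0468]
eef_rot: [3.137, -0.013, 3.074]
ft_force: [-1.7, 0.1, 0.1]
width: 0.976
finger_force: 0.0
```

move_arm(
  moves=[
    {"rx": 0,"ry": 0,"rz": 0,"dx": 0,"dy": 0,"dz": 0,"grip": 0.98},
    {"rx": 0,"ry": 0,"rz": 0,"dx": 0,"dy": 0,"dz": 0,"grip": 0.98},
  ],
)

```text
time: 14.2
ee_pos: [0.5798, -0.1811, 0.0548]
eef_rot: [-3.141, 0.002, 3.075]
ft_force: [0.8, -0.1, 0.3]
width: 0.983
finger_force: 0.0
```

```bash
python3 -c "
from h import *
c=cam('scene')
for r in rings(c): print(r)
print(ctrl.get_state()['ee_pos'])"
```

```text
(0.5761, -0.183, 64.8, np.int32(323), [284.0, 248.0])
(0.6044, -0.5649, 170.4, np.int32(1069), [441.0, 288.0])
(0.5607, -0.366, 55.8, np.int32(267), [350.0, 275.0])
(0.4359, -0.1923, 47.6, np.int32(198), [258.0, 288.0])
[ 0.58026902 -0.18120085  0.05533063]
```

move_arm(
  moves=[
    {"rx": 0,"ry": 0,"rz": 0,"dx": -0.001,"dy": 0,"dz": -0.06,"grip": 0.98},
    {"rx": 0,"ry": 0,"rz": 0,"dx": -0.001,"dy": 0,"dz": -0.1,"grip": 0.98},
    {"rx": 0,"ry": 0,"rz": 0,"dx": -0.001,"dy": 0,"dz": -0.123,"grip": 0.98},
    {"rx": 0,"ry": 0,"rz": 0,"dx": -0.001,"dy": 0,"dz": -0.123,"grip": 0.98},
    {"rx": 0,"ry": 0,"rz": 0,"dx": -0.001,"dy": 0,"dz": -0.123,"grip": 0.5},
    {"rx": 0,"ry": 0,"rz": 0,"dx": -0.001,"dy": 0,"dz": -0.123,"grip": 0.5},
    {"rx": 0,"ry": 0,"rz": 0,"dx": -0.001,"dy": 0,"dz": -0.123,"grip": 0.5},
    {"rx": 0,"ry": 0,"rz": 0,"dx": -0.001,"dy": 0,"dz": -0.123,"grip": 0.5},
  ],
)

```text
time: 15.05
ee_pos: [0.5789, -0.181, 0.0049]
eef_rot: [-3.141, 0.001, 3.075]
ft_force: [0.3, 1.1, 3.6]
width: 0.675
finger_force: 30.0
```

move_arm(
  moves=[
    {"rx": 0,"ry": 0,"rz": 0,"dx": 0,"dy": 0,"dz": 0,"grip": 0.5},
    {"rx": 0,"ry": 0,"rz": 0,"dx": 0,"dy": 0,"dz": 0,"grip": 0.5},
    {"rx": 0,"ry": 0,"rz": 0,"dx": 0,"dy": 0,"dz": 0.1,"grip": 0.5},
    {"rx": 0,"ry": 0,"rz": 0,"dx": 0,"dy": 0,"dz": 0.2,"grip": 0.5},
    {"rx": 0,"ry": 0,"rz": 0,"dx": 0,"dy": 0,"dz": 0.3,"grip": 0.5},
    {"rx": 0,"ry": 0,"rz": 0,"dx": 0,"dy": 0,"dz": 0.38,"grip": 0.5},
    {"rx": 0,"ry": 0,"rz": 0,"dx": 0,"dy": 0,"dz": 0.38,"grip": 0.5},
  ],
)

```text
time: 15.75
ee_pos: [0.5814, -0.1821, 0.1611]
eef_rot: [-3.138, 0.008, 3.075]
ft_force: [0.4, -0.2, 0.1]
width: 0.67
finger_force: 30.0
```

move_arm(
  moves=[
    {"rx": 0,"ry": 0,"rz": 0,"dx": 0.003,"dy": 0.11,"dz": 0,"grip": 0.5},
    {"rx": 0,"ry": 0,"rz": 0,"dx": 0.003,"dy": 0.22,"dz": 0,"grip": 0.5},
    {"rx": 0,"ry": 0,"rz": 0,"dx": 0.003,"dy": 0.33,"dz": 0,"grip": 0.5},
    {"rx": 0,"ry": 0,"rz": 0,"dx": 0.003,"dy": 0.44,"dz": 0,"grip": 0.5},
    {"rx": 0,"ry": 0,"rz": 0,"dx": 0.003,"dy": 0.506,"dz": 0,"grip": 0.5},
    {"rx": 0,"ry": 0,"rz": 0,"dx": 0.003,"dy": 0.506,"dz": 0,"grip": 0.5},
    {"rx": 0,"ry": 0,"rz": 0,"dx": 0.003,"dy": 0.506,"dz": 0,"grip": 0.5},
    {"rx": 0,"ry": 0,"rz": 0,"dx": 0.003,"dy": 0.506,"dz": 0,"grip": 0.5},
  ],
)

```text
time: 16.55
ee_pos: [0.5793, 0.0207, 0.1556]
eef_rot: [-3.141, -0.001, 3.074]
ft_force: [-1.0, -0.3, -0.3]
width: 0.674
finger_force: 30.0
```

```bash
cat >> h.py <<'E'
def bore():
    c=cam("scene"); s=ctrl.get_state(); tz=s["ee_pos"][2]
    def proj(P): q=c[1]@P+c[2]; return q[:2]/q[2]*c[0]["fx"]+[c[0]["cx"],c[0]["cy"]]
    u,v=proj(np.array(s["ee_pos"])+[0,0,.0047]); u0,v0=int(round(u)),int(round(v))
    hsv=cv2.cvtColor(c[0]["pixels"],cv2.COLOR_RGB2HSV); g=c[0]["pixels"].astype(float).sum(2)
    p=g[v0-7:v0+8,u0-9:u0+7]; wt=np.clip(300-p,0,120); wt[:, -3:]=0
    n,l,st,ce=cv2.connectedComponentsWithStats((p<265).astype(np.uint8),connectivity=4)
    k=[i for i in range(1,n)]; k.sort(key=lambda i:np.hypot(ce[i][0]-9,ce[i][1]-7)); i=k[0]
    uu,vv=ce[i][0]+u0-9,ce[i][1]+v0-7
    print("bore px",uu,vv,"area",st[i,4],"case mm",(1000*tocase(w(c,uu,vv,tz+.0047))).round(1),"tcp",(1000*tocase(np.array(s["ee_pos"]))).round(1),s["width"],s["finger_force"],s["ft_force"])
E
python3 -c "
from h import *
bore()"
```

```text
bore px 205.86666666666667 177.0 area 30 case mm [-9.000e-01  1.000e-01  1.604e+02] tcp [ -1.2   0.5 155.7] 0.6719930918526251 29.999710782431066 [-0.06360667 -0.15946785 -1.02775104]
```

move_arm(
  moves=[
    {"rx": 0,"ry": 0,"rz": 0,"dx": 0.002,"dy": 0,"dz": -0.06,"grip": 0.5},
    {"rx": 0,"ry": 0,"rz": 0,"dx": 0.002,"dy": 0,"dz": -0.12,"grip": 0.5},
    {"rx": 0,"ry": 0,"rz": 0,"dx": 0.002,"dy": 0,"dz": -0.145,"grip": 0.5},
    {"rx": 0,"ry": 0,"rz": 0,"dx": 0.002,"dy": 0,"dz": -0.16,"grip": 0.5},
    {"rx": 0,"ry": 0,"rz": 0,"dx": 0.002,"dy": 0,"dz": -0.175,"grip": 0.5},
    {"rx": 0,"ry": 0,"rz": 0,"dx": 0.002,"dy": 0,"dz": -0.175,"grip": 0.5},
  ],
)

```text
time: 17.2
ee_pos: [0.5804, 0.0214, 0.0861]
eef_rot: [-3.141, -0.0, 3.075]
ft_force: [0.7, 0.7, 0.0]
width: 0.672
finger_force: 30.0
```

move_arm(
  moves=[
    {"rx": 0,"ry": 0,"rz": 0,"dx": 0,"dy": 0,"dz": -0.02,"grip": 0.5},
    {"rx": 0,"ry": 0,"rz": 0,"dx": 0,"dy": 0,"dz": -0.04,"grip": 0.5},
    {"rx": 0,"ry": 0,"rz": 0,"dx": 0,"dy": 0,"dz": -0.06,"grip": 0.5},
    {"rx": 0,"ry": 0,"rz": 0,"dx": 0,"dy": 0,"dz": -0.06,"grip": 0.5},
    {"rx": 0,"ry": 0,"rz": 0,"dx": 0,"dy": 0,"dz": -0.06,"grip": 0.5},
  ],
)

```text
time: 17.7
ee_pos: [0.5803, 0.0218, 0.0619]
eef_rot: [-3.142, -0.0, 3.075]
ft_force: [-0.8, 0.2, -0.6]
width: 0.673
finger_force: 30.0
```

move_arm(
  moves=[
    {"rx": 0,"ry": 0,"rz": 0,"dx": 0,"dy": 0,"dz": 0,"grip": 0.85},
    {"rx": 0,"ry": 0,"rz": 0,"dx": 0,"dy": 0,"dz": 0,"grip": 0.85},
    {"rx": 0,"ry": 0,"rz": 0,"dx": 0,"dy": 0,"dz": 0,"grip": 0.85},
    {"rx": 0,"ry": 0,"rz": 0,"dx": 0,"dy": 0,"dz": 0.08,"grip": 0.85},
    {"rx": 0,"ry": 0,"rz": 0,"dx": 0,"dy": 0,"dz": 0.16,"grip": 0.85},
    {"rx": 0,"ry": 0,"rz": 0,"dx": 0,"dy": 0,"dz": 0.24,"grip": 0.85},
    {"rx": 0,"ry": 0,"rz": 0,"dx": 0,"dy": 0,"dz": 0.24,"grip": 0.85},
  ],
)

```text
time: 18.4
ee_pos: [0.5839, 0.0215, 0.163]
eef_rot: [-3.141, 0.009, 3.075]
ft_force: [0.5, -0.3, 0.6]
width: 0.85
finger_force: 0.0
```

move_arm(
  moves=[
    {"rx": 0,"ry": 0,"rz": 0,"dx": -0.042,"dy": -0.96,"dz": 0,"grip": 0.85},
    {"rx": 0,"ry": 0,"rz": 0,"dx": -0.042,"dy": -0.96,"dz": 0,"grip": 0.85},
    {"rx": 0,"ry": 0,"rz": 0,"dx": -0.042,"dy": -0.96,"dz": 0,"grip": 0.85},
    {"rx": 0,"ry": 0,"rz": 0,"dx": -0.042,"dy": -0.96,"dz": 0,"grip": 0.85},
    {"rx": 0,"ry": 0,"rz": 0,"dx": -0.042,"dy": -0.96,"dz": 0,"grip": 0.85},
    {"rx": 0,"ry": 0,"rz": 0,"dx": -0.042,"dy": -0.96,"dz": 0,"grip": 0.85},
    {"rx": 0,"ry": 0,"rz": 0,"dx": -0.042,"dy": -0.96,"dz": 0,"grip": 0.85},
    {"rx": 0,"ry": 0,"rz": 0,"dx": -0.042,"dy": -0.96,"dz": 0,"grip": 0.85},
  ],
)

```text
time: 19.2
ee_pos: [0.5628, -0.3657, 0.1573]
eef_rot: [-3.141, -0.0, 3.073]
ft_force: [0.1, -0.4, 0.9]
width: 0.853
finger_force: 0.0
```

move_arm(
  moves=[
    {"rx": 0,"ry": 0,"rz": 0,"dx": 0,"dy": 0,"dz": -0.2,"grip": 0.85},
    {"rx": 0,"ry": 0,"rz": 0,"dx": 0,"dy": 0,"dz": -0.2,"grip": 0.85},
    {"rx": 0,"ry": 0,"rz": 0,"dx": 0,"dy": 0,"dz": -0.2,"grip": 0.85},
    {"rx": 0,"ry": 0,"rz": 0,"dx": 0,"dy": 0,"dz": -0.2,"grip": 0.85},
  ],
)

```text
time: 19.6
ee_pos: [0.5632, -0.3619, 0.0776]
eef_rot: [3.141, -0.002, 3.075]
ft_force: [1.6, -0.2, 0.1]
width: 0.856
finger_force: 0.0
```

```bash
python3 -c "
from h import *
chk('chkb.png')"
```

```text
top (0.6065, -0.5651, 162.9, np.int32(1491), [428.0, 246.0])
top stack z 137 [62.4 65.  67.3]
scene (0.605, -0.5665, 170.5, np.int32(1077), [441.0, 287.0])
scene (0.5607, -0.366, 55.8, np.int32(273), [350.0, 275.0])
scene (0.4359, -0.1923, 47.6, np.int32(202), [258.0, 288.0])
scene stack z 74 [60.7 64.3 67.6]
[ 0.5648 -0.3629  0.08  ] 0.8528242886411929 19.7
```

move_arm(
  moves=[
    {"rx": 0,"ry": 0,"rz": 0,"dx": -0.001,"dy": -0.002,"dz": -0.08,"grip": 0.85},
    {"rx": 0,"ry": 0,"rz": 0,"dx": -0.001,"dy": -0.002,"dz": -0.14,"grip": 0.85},
    {"rx": 0,"ry": 0,"rz": 0,"dx": -0.001,"dy": -0.002,"dz": -0.183,"grip": 0.85},
    {"rx": 0,"ry": 0,"rz": 0,"dx": -0.001,"dy": -0.002,"dz": -0.183,"grip": 0.85},
    {"rx": 0,"ry": 0,"rz": 0,"dx": -0.001,"dy": -0.002,"dz": -0.183,"grip": 0.4},
    {"rx": 0,"ry": 0,"rz": 0,"dx": -0.001,"dy": -0.002,"dz": -0.183,"grip": 0.4},
    {"rx": 0,"ry": 0,"rz": 0,"dx": -0.001,"dy": -0.002,"dz": -0.183,"grip": 0.4},
    {"rx": 0,"ry": 0,"rz": 0,"dx": -0.001,"dy": -0.002,"dz": -0.183,"grip": 0.4},
  ],
)

```text
time: 20.5
ee_pos: [0.5641, -0.3638, 0.0066]
eef_rot: [-3.14, 0.002, 3.075]
ft_force: [-0.2, 0.0, 4.6]
width: 0.568
finger_force: 30.0
```

move_arm(
  moves=[
    {"rx": 0,"ry": 0,"rz": 0,"dx": 0,"dy": 0,"dz": 0,"grip": 0.4},
    {"rx": 0,"ry": 0,"rz": 0,"dx": 0,"dy": 0,"dz": 0,"grip": 0.4},
    {"rx": 0,"ry": 0,"rz": 0,"dx": 0,"dy": 0,"dz": 0.1,"grip": 0.4},
    {"rx": 0,"ry": 0,"rz": 0,"dx": 0,"dy": 0,"dz": 0.2,"grip": 0.4},
    {"rx": 0,"ry": 0,"rz": 0,"dx": 0,"dy": 0,"dz": 0.3,"grip": 0.4},
    {"rx": 0,"ry": 0,"rz": 0,"dx": 0,"dy": 0,"dz": 0.38,"grip": 0.4},
    {"rx": 0,"ry": 0,"rz": 0,"dx": 0,"dy": 0,"dz": 0.38,"grip": 0.4},
  ],
)

```text
time: 21.2
ee_pos: [0.566, -0.3654, 0.163]
eef_rot: [-3.136, 0.008, 3.075]
ft_force: [1.6, -1.4, -0.3]
width: 0.562
finger_force: 30.0
```

move_arm(
  moves=[
    {"rx": 0,"ry": 0,"rz": 0,"dx": 0.043,"dy": 0.96,"dz": 0,"grip": 0.4},
    {"rx": 0,"ry": 0,"rz": 0,"dx": 0.043,"dy": 0.96,"dz": 0,"grip": 0.4},
    {"rx": 0,"ry": 0,"rz": 0,"dx": 0.043,"dy": 0.96,"dz": 0,"grip": 0.4},
    {"rx": 0,"ry": 0,"rz": 0,"dx": 0.043,"dy": 0.96,"dz": 0,"grip": 0.4},
    {"rx": 0,"ry": 0,"rz": 0,"dx": 0.043,"dy": 0.96,"dz": 0,"grip": 0.4},
    {"rx": 0,"ry": 0,"rz": 0,"dx": 0.043,"dy": 0.96,"dz": 0,"grip": 0.4},
    {"rx": 0,"ry": 0,"rz": 0,"dx": 0.043,"dy": 0.96,"dz": 0,"grip": 0.4},
    {"rx": 0,"ry": 0,"rz": 0,"dx": 0.043,"dy": 0.96,"dz": 0,"grip": 0.4},
  ],
)

```text
time: 22.0
ee_pos: [0.5791, 0.024, 0.1561]
eef_rot: [3.141, -0.002, 3.076]
ft_force: [0.6, 0.0, -0.7]
width: 0.566
finger_force: 30.0
```

move_arm(
  moves=[
    {"rx": 0,"ry": 0,"rz": 0,"dx": 0,"dy": 0,"dz": 0,"grip": 0.4},
    {"rx": 0,"ry": 0,"rz": 0,"dx": 0,"dy": 0,"dz": 0,"grip": 0.4},
    {"rx": 0,"ry": 0,"rz": 0,"dx": 0,"dy": 0,"dz": 0,"grip": 0.4},
  ],
)

```text
time: 22.3
ee_pos: [0.58, 0.0199, 0.1565]
eef_rot: [-3.141, -0.001, 3.075]
ft_force: [-0.4, 0.9, -0.4]
width: 0.569
finger_force: 30.0
```

```bash
python3 -c "
from h import *
bore()"
```

```text
bore px 206.0 177.5 area 26 case mm [ -3.3  -2.3 161.3] tcp [ -0.4  -0.3 156.6] 0.5668235554201025 29.999802829697728 [-0.65425219 -0.26463726 -0.19782476]
```

```bash
python3 -c "
from h import *
c=cam('scene'); save(c,'holdc.png',(175,140,255,225),7)"
```

```text
(no output)
```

View pics/holdc.png

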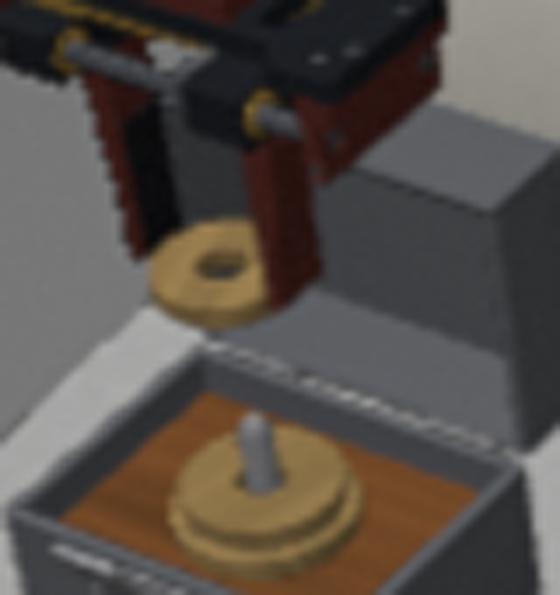

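Ring_c is held level and rings a and b sit stacked on the post, so I'll lower ring_c.

move_arm(
  moves=[
    {"rx": 0,"ry": 0,"rz": 0,"dx": 0.002,"dy": 0.003,"dz": -0.06,"grip": 0.4},
    {"rx": 0,"ry": 0,"rz": 0,"dx": 0.002,"dy": 0.003,"dz": -0.12,"grip": 0.4},
    {"rx": 0,"ry": 0,"rz": 0,"dx": 0.002,"dy": 0.003,"dz": -0.145,"grip": 0.4},
    {"rx": 0,"ry": 0,"rz": 0,"dx": 0.002,"dy": 0.003,"dz": -0.16,"grip": 0.4},
    {"rx": 0,"ry": 0,"rz": 0,"dx": 0.002,"dy": 0.003,"dz": -0.174,"grip": 0.4},
    {"rx": 0,"ry": 0,"rz": 0,"dx": 0.002,"dy": 0.003,"dz": -0.174,"grip": 0.4},
  ],
)

```text
time: 23.0
ee_pos: [0.5813, 0.0218, 0.0874]
eef_rot: [-3.141, -0.0, 3.075]
ft_force: [0.4, 0.5, -0.5]
width: 0.57
finger_force: 30.0
```

move_arm(
  moves=[
    {"rx": 0,"ry": 0,"rz": 0,"dx": 0,"dy": 0,"dz": -0.02,"grip": 0.4},
    {"rx": 0,"ry": 0,"rz": 0,"dx": 0,"dy": 0,"dz": -0.036,"grip": 0.4},
    {"rx": 0,"ry": 0,"rz": 0,"dx": 0,"dy": 0,"dz": -0.036,"grip": 0.4},
    {"rx": 0,"ry": 0,"rz": 0,"dx": 0,"dy": 0,"dz": -0.036,"grip": 0.4},
  ],
)

```text
time: 23.4
ee_pos: [0.581, 0.022, 0.0728]
eef_rot: [-3.141, -0.001, 3.075]
ft_force: [-0.6, -1.6, -1.2]
width: 0.569
finger_force: 30.0
```

move_arm(
  moves=[
    {"rx": 0,"ry": 0,"rz": 0,"dx": 0,"dy": 0,"dz": 0,"grip": 0.75},
    {"rx": 0,"ry": 0,"rz": 0,"dx": 0,"dy": 0,"dz": 0,"grip": 0.75},
    {"rx": 0,"ry": 0,"rz": 0,"dx": 0,"dy": 0,"dz": 0,"grip": 0.75},
    {"rx": 0,"ry": 0,"rz": 0,"dx": 0,"dy": 0,"dz": 0.08,"grip": 0.75},
    {"rx": 0,"ry": 0,"rz": 0,"dx": 0,"dy": 0,"dz": 0.16,"grip": 0.75},
    {"rx": 0,"ry": 0,"rz": 0,"dx": 0,"dy": 0,"dz": 0.23,"grip": 0.75},
    {"rx": 0,"ry": 0,"rz": 0,"dx": 0,"dy": 0,"dz": 0.23,"grip": 0.75},
  ],
)

```text
time: 24.1
ee_pos: [0.5843, 0.022, 0.1693]
eef_rot: [-3.142, 0.008, 3.075]
ft_force: [0.4, 0.2, 0.9]
width: 0.752
finger_force: 0.0
```

move_arm(
  moves=[
    {"rx": 0,"ry": 0,"rz": 0,"dx": -0.357,"dy": -0.53,"dz": 0,"grip": 0.75},
    {"rx": 0,"ry": 0,"rz": 0,"dx": -0.357,"dy": -0.53,"dz": 0,"grip": 0.75},
    {"rx": 0,"ry": 0,"rz": 0,"dx": -0.357,"dy": -0.53,"dz": 0,"grip": 0.75},
    {"rx": 0,"ry": 0,"rz": 0,"dx": -0.357,"dy": -0.53,"dz": 0,"grip": 0.75},
    {"rx": 0,"ry": 0,"rz": 0,"dx": -0.357,"dy": -0.53,"dz": 0,"grip": 0.75},
    {"rx": 0,"ry": 0,"rz": 0,"dx": -0.357,"dy": -0.53,"dz": 0,"grip": 0.75},
    {"rx": 0,"ry": 0,"rz": 0,"dx": -0.357,"dy": -0.53,"dz": -0.1,"grip": 0.75},
    {"rx": 0,"ry": 0,"rz": 0,"dx": -0.357,"dy": -0.53,"dz": -0.2,"grip": 0.75},
  ],
)

```text
time: 24.9
ee_pos: [0.4396, -0.1907, 0.0848]
eef_rot: [-3.14, 0.004, 3.073]
ft_force: [0.1, 0.8, -1.4]
width: 0.751
finger_force: 0.0
```

move_arm(
  moves=[
    {"rx": 0,"ry": 0,"rz": 0,"dx": 0,"dy": 0,"dz": 0,"grip": 0.75},
    {"rx": 0,"ry": 0,"rz": 0,"dx": 0,"dy": 0,"dz": 0,"grip": 0.75},
    {"rx": 0,"ry": 0,"rz": 0,"dx": 0,"dy": 0,"dz": 0,"grip": 0.75},
  ],
)

```text
time: 25.2
ee_pos: [0.4396, -0.1901, 0.0863]
eef_rot: [-3.141, 0.002, 3.076]
ft_force: [0.0, 0.5, -0.4]
width: 0.753
finger_force: 0.0
```

```bash
python3 -c "
from h import *
chk('chkc.png')"
```

```text
top (0.6065, -0.5651, 162.9, np.int32(1504), [428.0, 246.0])
top stack z 140 [72.1 74.2 76. ]
scene (0.6036, -0.5674, 167.2, np.int32(1071), [441.0, 288.0])
scene (0.4359, -0.1923, 47.6, np.int32(200), [258.0, 288.0])
scene stack z 58 [70.9 74.2 77.1]
[ 0.4398 -0.1904  0.0866] 0.7493011951707217 25.3
```

move_arm(
  moves=[
    {"rx": 0,"ry": 0,"rz": 0,"dx": -0.003,"dy": 0,"dz": -0.09,"grip": 0.75},
    {"rx": 0,"ry": 0,"rz": 0,"dx": -0.003,"dy": 0,"dz": -0.16,"grip": 0.75},
    {"rx": 0,"ry": 0,"rz": 0,"dx": -0.003,"dy": 0,"dz": -0.201,"grip": 0.75},
    {"rx": 0,"ry": 0,"rz": 0,"dx": -0.003,"dy": 0,"dz": -0.201,"grip": 0.75},
    {"rx": 0,"ry": 0,"rz": 0,"dx": -0.003,"dy": 0,"dz": -0.201,"grip": 0.3},
    {"rx": 0,"ry": 0,"rz": 0,"dx": -0.003,"dy": 0,"dz": -0.201,"grip": 0.3},
    {"rx": 0,"ry": 0,"rz": 0,"dx": -0.003,"dy": 0,"dz": -0.201,"grip": 0.3},
    {"rx": 0,"ry": 0,"rz": 0,"dx": -0.003,"dy": 0,"dz": -0.201,"grip": 0.3},
  ],
)

```text
time: 26.1
ee_pos: [0.4381, -0.1904, 0.0057]
eef_rot: [-3.141, 0.002, 3.075]
ft_force: [-0.3, 1.4, 8.1]
width: 0.479
finger_force: 30.0
```

move_arm(
  moves=[
    {"rx": 0,"ry": 0,"rz": 0,"dx": 0,"dy": 0,"dz": 0,"grip": 0.3},
    {"rx": 0,"ry": 0,"rz": 0,"dx": 0,"dy": 0,"dz": 0,"grip": 0.3},
    {"rx": 0,"ry": 0,"rz": 0,"dx": 0,"dy": 0,"dz": 0.1,"grip": 0.3},
    {"rx": 0,"ry": 0,"rz": 0,"dx": 0,"dy": 0,"dz": 0.2,"grip": 0.3},
    {"rx": 0,"ry": 0,"rz": 0,"dx": 0,"dy": 0,"dz": 0.3,"grip": 0.3},
    {"rx": 0,"ry": 0,"rz": 0,"dx": 0,"dy": 0,"dz": 0.38,"grip": 0.3},
    {"rx": 0,"ry": 0,"rz": 0,"dx": 0,"dy": 0,"dz": 0.38,"grip": 0.3},
  ],
)

```text
time: 26.8
ee_pos: [0.44, -0.1917, 0.1611]
eef_rot: [-3.137, 0.008, 3.075]
ft_force: [-0.1, -0.1, -1.0]
width: 0.48
finger_force: 30.0
```

move_arm(
  moves=[
    {"rx": 0,"ry": 0,"rz": 0,"dx": 0.357,"dy": 0.528,"dz": 0,"grip": 0.3},
    {"rx": 0,"ry": 0,"rz": 0,"dx": 0.357,"dy": 0.528,"dz": 0,"grip": 0.3},
    {"rx": 0,"ry": 0,"rz": 0,"dx": 0.357,"dy": 0.528,"dz": 0,"grip": 0.3},
    {"rx": 0,"ry": 0,"rz": 0,"dx": 0.357,"dy": 0.528,"dz": 0,"grip": 0.3},
    {"rx": 0,"ry": 0,"rz": 0,"dx": 0.357,"dy": 0.528,"dz": 0,"grip": 0.3},
    {"rx": 0,"ry": 0,"rz": 0,"dx": 0.357,"dy": 0.528,"dz": 0,"grip": 0.3},
    {"rx": 0,"ry": 0,"rz": 0,"dx": 0.357,"dy": 0.528,"dz": 0,"grip": 0.3},
    {"rx": 0,"ry": 0,"rz": 0,"dx": 0.357,"dy": 0.528,"dz": 0,"grip": 0.3},
  ],
)

```text
time: 27.6
ee_pos: [0.5785, 0.0206, 0.1556]
eef_rot: [-3.141, -0.002, 3.075]
ft_force: [0.6, -0.8, -0.6]
width: 0.479
finger_force: 30.0
```

move_arm(
  moves=[
    {"rx": 0,"ry": 0,"rz": 0,"dx": 0,"dy": 0,"dz": 0,"grip": 0.3},
    {"rx": 0,"ry": 0,"rz": 0,"dx": 0,"dy": 0,"dz": 0,"grip": 0.3},
  ],
)

```text
time: 27.8
ee_pos: [0.5792, 0.0199, 0.1566]
eef_rot: [-3.141, -0.001, 3.073]
ft_force: [0.6, -0.5, -0.0]
width: 0.479
finger_force: 30.0
```

```bash
python3 -c "
from h import *
bore()"
```

```text
bore px 205.84057971014494 175.91304347826087 area 138 case mm [  1.6   2.  161.3] tcp [-1.200e+00  1.000e-01  1.566e+02] 0.47382690128918964 29.999861670657992 [ 0.35215249  0.23216743 -0.57958322]
```

move_arm(
  moves=[
    {"rx": 0,"ry": 0,"rz": 0,"dx": 0.004,"dy": 0.004,"dz": -0.06,"grip": 0.3},
    {"rx": 0,"ry": 0,"rz": 0,"dx": 0.004,"dy": 0.004,"dz": -0.12,"grip": 0.3},
    {"rx": 0,"ry": 0,"rz": 0,"dx": 0.004,"dy": 0.004,"dz": -0.145,"grip": 0.3},
    {"rx": 0,"ry": 0,"rz": 0,"dx": 0.004,"dy": 0.004,"dz": -0.155,"grip": 0.3},
    {"rx": 0,"ry": 0,"rz": 0,"dx": 0.004,"dy": 0.004,"dz": -0.166,"grip": 0.3},
    {"rx": 0,"ry": 0,"rz": 0,"dx": 0.004,"dy": 0.004,"dz": -0.166,"grip": 0.3},
  ],
)

```text
time: 28.45
ee_pos: [0.5813, 0.0221, 0.0903]
eef_rot: [-3.14, -0.001, 3.075]
ft_force: [-1.7, -4.1, -1.9]
width: 0.477
finger_force: 30.0
```

move_arm(
  moves=[
    {"rx": 0,"ry": 0,"rz": 0,"dx": 0,"dy": 0,"dz": -0.012,"grip": 0.3},
    {"rx": 0,"ry": 0,"rz": 0,"dx": 0,"dy": 0,"dz": -0.022,"grip": 0.3},
    {"rx": 0,"ry": 0,"rz": 0,"dx": 0,"dy": 0,"dz": -0.022,"grip": 0.3},
    {"rx": 0,"ry": 0,"rz": 0,"dx": 0,"dy": 0,"dz": -0.022,"grip": 0.3},
  ],
)

```text
time: 28.85
ee_pos: [0.5812, 0.022, 0.0816]
eef_rot: [-3.14, -0.0, 3.075]
ft_force: [-2.9, -4.1, -2.6]
width: 0.478
finger_force: 30.0
```

move_arm(
  moves=[
    {"rx": 0,"ry": 0,"rz": 0,"dx": -0.003,"dy": -0.004,"dz": 0,"grip": 0.3},
    {"rx": 0,"ry": 0,"rz": 0,"dx": -0.003,"dy": -0.004,"dz": 0,"grip": 0.3},
    {"rx": 0,"ry": 0,"rz": 0,"dx": -0.003,"dy": -0.004,"dz": 0,"grip": 0.65},
    {"rx": 0,"ry": 0,"rz": 0,"dx": -0.003,"dy": -0.004,"dz": 0,"grip": 0.65},
    {"rx": 0,"ry": 0,"rz": 0,"dx": -0.003,"dy": -0.004,"dz": 0.08,"grip": 0.65},
    {"rx": 0,"ry": 0,"rz": 0,"dx": -0.003,"dy": -0.004,"dz": 0.16,"grip": 0.65},
    {"rx": 0,"ry": 0,"rz": 0,"dx": -0.003,"dy": -0.004,"dz": 0.24,"grip": 0.65},
    {"rx": 0,"ry": 0,"rz": 0,"dx": -0.003,"dy": -0.004,"dz": 0.24,"grip": 0.65},
  ],
)

```text
time: 29.65
ee_pos: [0.5839, 0.0212, 0.1821]
eef_rot: [-3.142, 0.009, 3.075]
ft_force: [0.4, -0.5, 1.1]
width: 0.65
finger_force: 0.0
```

move_arm(
  moves=[
    {"rx": 0,"ry": 0,"rz": 0,"dx": 0,"dy": 0,"dz": 0.1,"grip": 0.4},
    {"rx": 0,"ry": 0,"rz": 0,"dx": -0.3,"dy": 0.15,"dz": 0.2,"grip": 0.4},
    {"rx": 0,"ry": 0,"rz": 0,"dx": -0.3,"dy": 0.15,"dz": 0.2,"grip": 0.4},
    {"rx": 0,"ry": 0,"rz": 0,"dx": -0.3,"dy": 0.15,"dz": 0.2,"grip": 0.4},
    {"rx": 0,"ry": 0,"rz": 0,"dx": -0.3,"dy": 0.15,"dz": 0.2,"grip": 0.4},
    {"rx": 0,"ry": 0,"rz": 0,"dx": -0.3,"dy": 0.15,"dz": 0.2,"grip": 0.4},
  ],
)

```text
time: 30.25
ee_pos: [0.4603, 0.0816, 0.2574]
eef_rot: [-3.141, 0.001, 3.076]
ft_force: [0.1, -0.3, 0.0]
width: 0.397
finger_force: 0.0
```

```bash
python3 -c "
from h import *
chk('chkd.png')
for n in('top','scene'):
    c=cam(n); k=tocase(cloud(c))*1000
    T=k[(k[...,0]>40)&(k[...,0]<120)&(k[...,1]>43)&(k[...,1]<67)&(k[...,2]>178)&(k[...,2]<230)]
    print(n,'tab',len(T),np.percentile(T,[5,50,95],axis=0).round(1))
"
```

```text
top (0.6065, -0.5664, 163.9, np.int32(1506), [428.0, 246.0])
top stack z 166 [79.3 83.9 86.6]
scene (0.6064, -0.5664, 167.9, np.int32(1059), [441.0, 287.0])
scene stack z 106 [76.4 83.  86.4]
[0.4613 0.081  0.257 ] 0.40026075081069046 30.35
top tab 47 [[ 65.4  46.9 178.3]
 [ 70.   51.1 193.3]
 [ 74.3  59.8 205. ]]
scene tab 54 [[ 64.5  46.4 179.1]
 [ 69.9  52.3 189.6]
 [ 73.7  60.6 203.8]]
```

View pics/chkd.png

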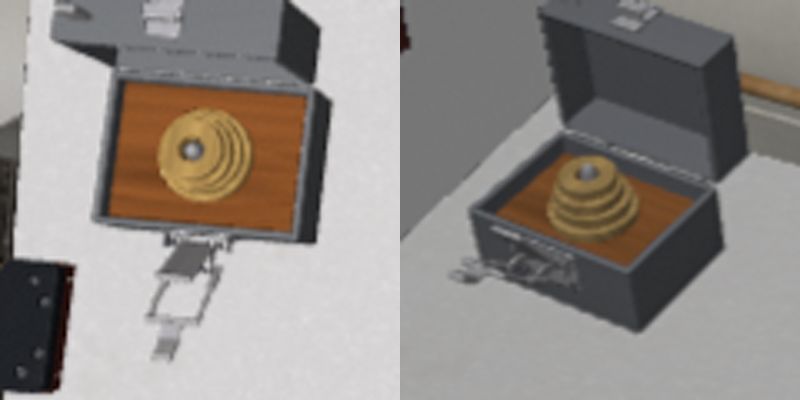

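All four rings are stacked and home in both views, with the stack top at about 84 mm. Now I'll shut the lid by its tab.

move_arm(
  moves=[
    {"rx": 0,"ry": 0,"rz": 0,"dx": 0.12,"dy": -0.007,"dz": 0.03,"grip": 0.4},
    {"rx": 0,"ry": 0,"rz": 0,"dx": 0.24,"dy": -0.014,"dz": 0.03,"grip": 0.4},
    {"rx": 0,"ry": 0,"rz": 0,"dx": 0.36,"dy": -0.021,"dz": 0.03,"grip": 0.4},
    {"rx": 0,"ry": 0,"rz": 0,"dx": 0.46,"dy": -0.026,"dz": 0.03,"grip": 0.4},
    {"rx": 0,"ry": 0,"rz": 0,"dx": 0.51,"dy": -0.029,"dz": 0.03,"grip": 0.4},
    {"rx": 0,"ry": 0,"rz": 0,"dx": 0.51,"dy": -0.029,"dz": 0,"grip": 0.4},
    {"rx": 0,"ry": 0,"rz": 0,"dx": 0.51,"dy": -0.029,"dz": 0,"grip": 0.4},
  ],
)

```text
time: 31.15
ee_pos: [0.663, 0.0691, 0.2539]
eef_rot: [-3.141, -0.006, 3.074]
ft_force: [-0.1, -0.3, -0.4]
width: 0.401
finger_force: 0.0
```

move_arm(
  moves=[
    {"rx": 0,"ry": 0,"rz": 0,"dx": 0,"dy": 0,"dz": -0.08,"grip": 0.4},
    {"rx": 0,"ry": 0,"rz": 0,"dx": 0,"dy": 0,"dz": -0.15,"grip": 0.4},
    {"rx": 0,"ry": 0,"rz": 0,"dx": 0,"dy": 0,"dz": -0.18,"grip": 0.4},
    {"rx": 0,"ry": 0,"rz": 0,"dx": 0,"dy": 0,"dz": -0.18,"grip": 0.4},
    {"rx": 0,"ry": 0,"rz": 0,"dx": 0,"dy": 0,"dz": -0.18,"grip": 0.05},
    {"rx": 0,"ry": 0,"rz": 0,"dx": 0,"dy": 0,"dz": -0.18,"grip": 0.05},
    {"rx": 0,"ry": 0,"rz": 0,"dx": 0,"dy": 0,"dz": -0.18,"grip": 0.05},
    {"rx": 0,"ry": 0,"rz": 0,"dx": 0,"dy": 0,"dz": -0.18,"grip": 0.05},
  ],
  grip_force=20,
)

```text
time: 31.95
ee_pos: [0.6653, 0.0686, 0.187]
eef_rot: [-3.14, 0.003, 3.075]
ft_force: [-1.1, -4.5, 4.5]
width: 0.152
finger_force: 20.0
```

move_arm(
  moves=[
    {"rx": 0,"ry": 0,"rz": 0,"dx": -0.033,"dy": 0.002,"dz": 0.005,"grip": 0.05},
    {"rx": 0,"ry": 0,"rz": 0,"dx": -0.066,"dy": 0.004,"dz": 0.006,"grip": 0.05},
    {"rx": 0,"ry": 0,"rz": 0,"dx": -0.098,"dy": 0.007,"dz": 0.004,"grip": 0.05},
    {"rx": 0,"ry": 0,"rz": 0,"dx": -0.131,"dy": 0.009,"dz": -0.002,"grip": 0.05},
    {"rx": 0,"ry": 0,"rz": 0,"dx": -0.162,"dy": 0.011,"dz": -0.011,"grip": 0.05},
    {"rx": 0,"ry": 0,"rz": 0,"dx": -0.193,"dy": 0.013,"dz": -0.023,"grip": 0.05},
    {"rx": 0,"ry": 0,"rz": 0,"dx": -0.222,"dy": 0.015,"dz": -0.037,"grip": 0.05},
    {"rx": 0,"ry": 0,"rz": 0,"dx": -0.25,"dy": 0.017,"dz": -0.055,"grip": 0.05},
  ],
)

```text
time: 32.75
ee_pos: [0.5661, 0.0757, 0.1647]
eef_rot: [-3.141, 0.005, 3.075]
ft_force: [2.2, -4.5, 0.3]
width: 0.158
finger_force: 20.0
```

move_arm(
  moves=[
    {"rx": 0,"ry": 0,"rz": 0,"dx": -0.026,"dy": 0.002,"dz": -0.02,"grip": 0.05},
    {"rx": 0,"ry": 0,"rz": 0,"dx": -0.049,"dy": 0.003,"dz": -0.043,"grip": 0.05},
    {"rx": 0,"ry": 0,"rz": 0,"dx": -0.07,"dy": 0.005,"dz": -0.068,"grip": 0.05},
    {"rx": 0,"ry": 0,"rz": 0,"dx": -0.089,"dy": 0.006,"dz": -0.095,"grip": 0.05},
    {"rx": 0,"ry": 0,"rz": 0,"dx": -0.105,"dy": 0.007,"dz": -0.124,"grip": 0.05},
    {"rx": 0,"ry": 0,"rz": 0,"dx": -0.118,"dy": 0.008,"dz": -0.154,"grip": 0.05},
    {"rx": 0,"ry": 0,"rz": 0,"dx": -0.127,"dy": 0.009,"dz": -0.186,"grip": 0.05},
    {"rx": 0,"ry": 0,"rz": 0,"dx": -0.134,"dy": 0.009,"dz": -0.218,"grip": 0.05},
  ],
)

```text
time: 33.55
ee_pos: [0.5096, 0.0798, 0.0753]
eef_rot: [-3.141, -0.001, 3.075]
ft_force: [-0.1, -4.1, 3.2]
width: 0.158
finger_force: 20.0
```

move_arm(
  moves=[
    {"rx": 0,"ry": 0,"rz": 0,"dx": 0,"dy": 0,"dz": -0.008,"grip": 0.05},
    {"rx": 0,"ry": 0,"rz": 0,"dx": 0,"dy": 0,"dz": -0.015,"grip": 0.05},
    {"rx": 0,"ry": 0,"rz": 0,"dx": 0,"dy": 0,"dz": -0.015,"grip": 0.05},
  ],
)

```text
time: 33.85
ee_pos: [0.5103, 0.0798, 0.0713]
eef_rot: [-3.141, -0.0, 3.075]
ft_force: [-4.5, -4.5, 18.8]
width: 0.156
finger_force: 20.0
```

move_arm(
  moves=[
    {"rx": 0,"ry": 0,"rz": 0,"dx": 0,"dy": 0,"dz": 0.005,"grip": 0.4},
    {"rx": 0,"ry": 0,"rz": 0,"dx": 0,"dy": 0,"dz": 0.005,"grip": 0.4},
    {"rx": 0,"ry": 0,"rz": 0,"dx": 0,"dy": 0,"dz": 0.005,"grip": 0.4},
    {"rx": 0,"ry": 0,"rz": 0,"dx": 0,"dy": 0,"dz": 0.12,"grip": 0.4},
    {"rx": 0,"ry": 0,"rz": 0,"dx": 0,"dy": 0,"dz": 0.24,"grip": 0.4},
    {"rx": 0,"ry": 0,"rz": 0,"dx": 0,"dy": 0.1,"dz": 0.34,"grip": 0.4},
    {"rx": 0,"ry": 0,"rz": 0,"dx": 0,"dy": 0.18,"dz": 0.34,"grip": 0.4},
    {"rx": 0,"ry": 0,"rz": 0,"dx": 0,"dy": 0.18,"dz": 0.34,"grip": 0.4},
  ],
)

```text
time: 34.65
ee_pos: [0.5117, 0.1558, 0.2078]
eef_rot: [3.139, 0.003, 3.078]
ft_force: [-0.5, -0.5, -0.6]
width: 0.398
finger_force: 0.0
```

```bash
cat >> h.py <<'E'
def latch(f=None):
    im=[]
    for n in("top","scene"):
        c=cam(n); k=tocase(cloud(c))*1000; q=k.reshape(-1,3)
        cr=(155,255,215,315) if n=="top" else (160,200,220,260)
        im.append(cv2.resize(c[0]["pixels"][cr[1]:cr[3],cr[0]:cr[2],::-1],(400,400),interpolation=cv2.INTER_CUBIC))
        top=q[(abs(q[:,0])<55)&(abs(q[:,1])<70)&(q[:,2]>95)&(q[:,2]<118)]
        if len(top)>50: print(n,"lid slope",np.polyfit(top[:,0],top[:,2],1).round(3))
        L=q[(q[:,0]>-180)&(q[:,0]<-58)&(abs(q[:,1])<25)&(q[:,2]>5)&(q[:,2]<150)]; print(n,len(L))
        for a in range(-165,-58,8):
            s=L[(L[:,0]>=a)&(L[:,0]<a+8)]
            if len(s)>2: print(a,len(s),"y",s[:,1].min().round(),s[:,1].max().round(),"z",np.percentile(s[:,2],[5,50,95]).round())
    if f: cv2.imwrite("pics/"+f,np.hstack(im))
E
python3 -c "
from h import *
latch('latch1.png'); print(ctrl.get_state()['ee_pos'])"
```

```text
top lid slope [-1.00000e-03  1.06353e+02]
top 386
-149 18 y -17.0 8.0 z [ 81.  98. 100.]
-141 21 y -7.0 7.0 z [88. 93. 97.]
-133 25 y -7.0 13.0 z [83. 88. 90.]
-125 46 y -18.0 20.0 z [83. 86. 89.]
-117 11 y -21.0 19.0 z [41. 80. 83.]
-109 14 y -19.0 19.0 z [46. 73. 76.]
-101 17 y -19.0 18.0 z [49. 64. 71.]
-93 46 y -20.0 13.0 z [57. 92. 98.]
-85 52 y -19.0 12.0 z [49. 78. 86.]
-77 45 y -13.0 12.0 z [54. 69. 92.]
-69 62 y -24.0 23.0 z [51. 81. 91.]
-61 27 y -25.0 21.0 z [ 42.  89. 106.]
scene lid slope [3.00000e-03 1.06115e+02]
scene 431
-149 16 y -7.0 21.0 z [ 70.  96. 101.]
-141 9 y -12.0 3.0 z [ 6. 88. 95.]
-133 18 y -25.0 8.0 z [71. 88. 90.]
-125 29 y -21.0 19.0 z [82. 85. 88.]
-117 6 y -19.0 12.0 z [78. 79. 81.]
-109 8 y -20.0 19.0 z [67. 70. 74.]
-101 27 y -24.0 17.0 z [56. 65. 98.]
-93 45 y -21.0 23.0 z [50. 81. 96.]
-85 31 y -20.0 18.0 z [49. 55. 77.]
-77 51 y -24.0 13.0 z [47. 61. 93.]
-69 75 y -24.0 23.0 z [ 40.  80. 104.]
-61 113 y -25.0 24.0 z [ 14.  57. 104.]
[0.51014942 0.15262114 0.20569661]
```

View pics/latch1.png

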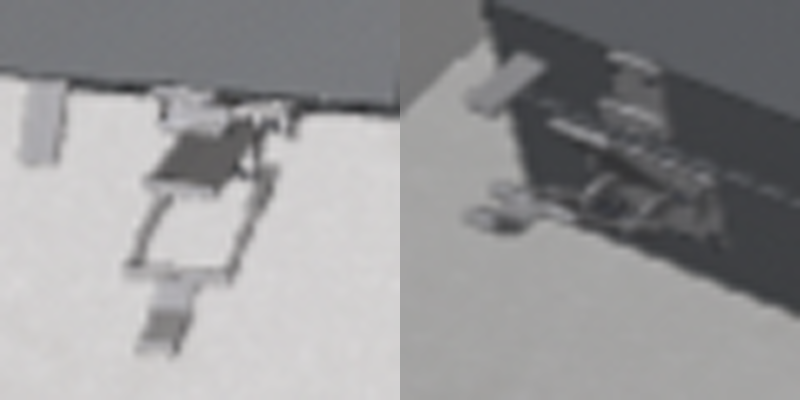

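The lid is shut. In the top crop the loop's pull tab is at (165,315), its bar at (180,272) and the handle at (210,155). The lever is at about 1.99 rad. I'll pinch the pull tab from above.

move_arm(
  moves=[
    {"rx": 0,"ry": 0,"rz": 0,"dx": -0.06,"dy": -0.11,"dz": 0,"grip": 0.4},
    {"rx": 0,"ry": 0,"rz": 0,"dx": -0.12,"dy": -0.21,"dz": 0,"grip": 0.4},
    {"rx": 0,"ry": 0,"rz": 0,"dx": -0.173,"dy": -0.308,"dz": 0,"grip": 0.4},
    {"rx": 0,"ry": 0,"rz": 0,"dx": -0.173,"dy": -0.308,"dz": -0.1,"grip": 0.4},
    {"rx": 0,"ry": 0,"rz": 0,"dx": -0.173,"dy": -0.308,"dz": -0.2,"grip": 0.4},
    {"rx": 0,"ry": 0,"rz": 0,"dx": -0.173,"dy": -0.308,"dz": -0.2,"grip": 0.4},
    {"rx": 0,"ry": 0,"rz": 0,"dx": -0.173,"dy": -0.308,"dz": -0.2,"grip": 0.4},
    {"rx": 0,"ry": 0,"rz": 0,"dx": -0.173,"dy": -0.308,"dz": -0.2,"grip": 0.4},
  ],
  grip_force=6,
)

```text
time: 35.55
ee_pos: [0.4425, 0.0286, 0.1273]
eef_rot: [-3.141, 0.001, 3.075]
ft_force: [-0.0, 0.9, 0.6]
width: 0.398
finger_force: 0.0
```

Run:
```python
from h import *
print(tocase(np.array(ctrl.get_state()["ee_pos"])).round(4),ctrl.get_state()["ee_pos"])
R=.0713;f0=.951
for f in np.arange(.8,-.31,-.15):
    x=-R*np.sin(f)+R*np.sin(f0); z=R*np.cos(f)-R*np.cos(f0); print(round(f,2),"dx %.3f dy %.3f dz %.3f"%(x*XC[0]/.4,x*XC[1]/.4,z/.4))
```

```text
[-0.1383 -0.0007  0.1273] [0.44254247 0.02862844 0.12730751]
0.8 dx 0.017 dy -0.001 dz 0.021
0.65 dx 0.037 dy -0.003 dz 0.038
0.5 dx 0.059 dy -0.004 dz 0.053
0.35 dx 0.084 dy -0.006 dz 0.064
0.2 dx 0.109 dy -0.007 dz 0.071
0.05 dx 0.136 dy -0.009 dz 0.074
-0.1 dx 0.163 dy -0.011 dz 0.074
-0.25 dx 0.189 dy -0.013 dz 0.069
```

Down to TCP z of about 0.084, then close.

move_arm(
  moves=[
    {"rx": 0,"ry": 0,"rz": 0,"dx": -0.003,"dy": 0.001,"dz": -0.06,"grip": 0.4},
    {"rx": 0,"ry": 0,"rz": 0,"dx": -0.003,"dy": 0.001,"dz": -0.108,"grip": 0.4},
    {"rx": 0,"ry": 0,"rz": 0,"dx": -0.003,"dy": 0.001,"dz": -0.108,"grip": 0.4},
    {"rx": 0,"ry": 0,"rz": 0,"dx": -0.003,"dy": 0.001,"dz": -0.108,"grip": 0.08},
    {"rx": 0,"ry": 0,"rz": 0,"dx": -0.003,"dy": 0.001,"dz": -0.108,"grip": 0.08},
    {"rx": 0,"ry": 0,"rz": 0,"dx": -0.003,"dy": 0.001,"dz": -0.108,"grip": 0.08},
    {"rx": 0,"ry": 0,"rz": 0,"dx": -0.003,"dy": 0.001,"dz": -0.108,"grip": 0.08},
    {"rx": 0,"ry": 0,"rz": 0,"dx": -0.003,"dy": 0.001,"dz": -0.108,"grip": 0.08},
  ],
)

```text
time: 36.35
ee_pos: [0.441, 0.0293, 0.0836]
eef_rot: [3.142, 0.002, 3.075]
ft_force: [0.4, 0.6, 1.0]
width: 0.158
finger_force: 6.0
```

move_arm(
  moves=[
    {"rx": 0,"ry": 0,"rz": 0,"dx": 0.017,"dy": -0.001,"dz": 0.021,"grip": 0.08},
    {"rx": 0,"ry": 0,"rz": 0,"dx": 0.037,"dy": -0.003,"dz": 0.038,"grip": 0.08},
    {"rx": 0,"ry": 0,"rz": 0,"dx": 0.059,"dy": -0.004,"dz": 0.053,"grip": 0.08},
    {"rx": 0,"ry": 0,"rz": 0,"dx": 0.084,"dy": -0.006,"dz": 0.064,"grip": 0.08},
    {"rx": 0,"ry": 0,"rz": 0,"dx": 0.109,"dy": -0.007,"dz": 0.071,"grip": 0.08},
    {"rx": 0,"ry": 0,"rz": 0,"dx": 0.109,"dy": -0.007,"dz": 0.071,"grip": 0.08},
  ],
)

```text
time: 36.95
ee_pos: [0.4867, 0.0261, 0.1121]
eef_rot: [-3.141, 0.003, 3.075]
ft_force: [-0.6, -0.1, 0.1]
width: 0.16
finger_force: 6.0
```

```bash
python3 -c "
from h import *
latch('latch2.png'); print(tocase(np.array(ctrl.get_state()['ee_pos'])))"
```

```text
top lid slope [ -0.    106.379]
top 57
-141 3 y -19.0 21.0 z [5. 5. 7.]
-101 8 y -17.0 -14.0 z [117. 124. 128.]
-93 12 y -17.0 -11.0 z [ 93. 112. 124.]
-85 15 y -17.0 0.0 z [ 77.  81. 125.]
-77 7 y -6.0 1.0 z [68. 71. 73.]
-61 7 y -11.0 -3.0 z [ 77. 103. 107.]
scene lid slope [2.00000e-03 1.06091e+02]
scene 572
-165 4 y -19.0 4.0 z [5. 5. 6.]
-109 107 y -20.0 21.0 z [113. 129. 147.]
-101 71 y -19.0 12.0 z [ 96. 128. 148.]
-93 112 y -23.0 20.0 z [ 54.  96. 145.]
-85 61 y -21.0 23.0 z [ 50.  59. 132.]
-77 45 y -25.0 19.0 z [47. 61. 93.]
-69 59 y -24.0 24.0 z [ 35.  74. 105.]
-61 111 y -25.0 24.0 z [ 13.  58. 102.]
[-0.09616744 -0.00013925  0.11144222]
```

View pics/latch2.png

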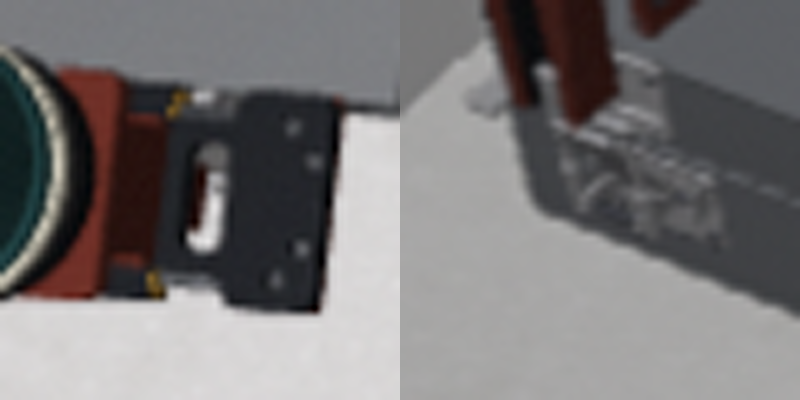

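The loop is following and the tab is still pinched, with a width of 0.16. I'll finish the swing and let go.

move_arm(
  moves=[
    {"rx": 0,"ry": 0,"rz": 0,"dx": 0.027,"dy": -0.002,"dz": 0.003,"grip": 0.08},
    {"rx": 0,"ry": 0,"rz": 0,"dx": 0.054,"dy": -0.004,"dz": 0.003,"grip": 0.08},
    {"rx": 0,"ry": 0,"rz": 0,"dx": 0.08,"dy": -0.006,"dz": -0.001,"grip": 0.08},
    {"rx": 0,"ry": 0,"rz": 0,"dx": 0.08,"dy": -0.006,"dz": -0.001,"grip": 0.08},
    {"rx": 0,"ry": 0,"rz": 0,"dx": 0.08,"dy": -0.006,"dz": -0.001,"grip": 0.08},
  ],
)

```text
time: 37.55
ee_pos: [0.5168, 0.024, 0.1109]
eef_rot: [-3.142, 0.001, 3.075]
ft_force: [1.1, 0.4, 0.3]
width: 0.161
finger_force: 6.0
```

move_arm(
  moves=[
    {"rx": 0,"ry": 0,"rz": 0,"dx": 0,"dy": 0,"dz": 0,"grip": 0.3},
    {"rx": 0,"ry": 0,"rz": 0,"dx": 0,"dy": 0,"dz": 0,"grip": 0.3},
    {"rx": 0,"ry": 0,"rz": 0,"dx": 0,"dy": 0,"dz": 0,"grip": 0.3},
    {"rx": 0,"ry": 0,"rz": 0,"dx": 0,"dy": 0,"dz": 0.08,"grip": 0.3},
    {"rx": 0,"ry": 0,"rz": 0,"dx": 0,"dy": 0,"dz": 0.18,"grip": 0.3},
    {"rx": 0,"ry": 0,"rz": 0,"dx": 0,"dy": 0.15,"dz": 0.24,"grip": 0.3},
    {"rx": 0,"ry": 0,"rz": 0,"dx": 0,"dy": 0.3,"dz": 0.24,"grip": 0.3},
    {"rx": 0,"ry": 0,"rz": 0,"dx": 0,"dy": 0.3,"dz": 0.24,"grip": 0.3},
  ],
)

```text
time: 38.35
ee_pos: [0.5163, 0.1469, 0.2085]
eef_rot: [3.14, 0.002, 3.076]
ft_force: [-0.0, -1.0, -0.1]
width: 0.299
finger_force: 0.0
```

```bash
python3 -c "
from h import *
latch('latch3.png'); print(ctrl.get_state()['ee_pos'])"
```

```text
top lid slope [2.00000e-03 1.06309e+02]
top 269
-101 3 y -24.0 -4.0 z [ 6.  6. 84.]
-93 41 y -17.0 13.0 z [85. 93. 98.]
-85 58 y -20.0 17.0 z [50. 77. 83.]
-77 54 y -20.0 18.0 z [62. 70. 91.]
-69 82 y -23.0 23.0 z [ 52.  94. 126.]
-61 25 y -24.0 17.0 z [ 48. 103. 125.]
scene lid slope [4.00000e-03 1.06092e+02]
scene 395
-101 8 y -13.0 10.0 z [94. 97. 98.]
-93 30 y -14.0 15.0 z [51. 90. 96.]
-85 68 y -21.0 19.0 z [48. 57. 76.]
-77 67 y -20.0 20.0 z [47. 81. 94.]
-69 138 y -24.0 24.0 z [ 44.  97. 123.]
-61 80 y -25.0 25.0 z [ 18.  54. 108.]
[0.51585789 0.14679692 0.20764005]
```

View pics/latch3.png

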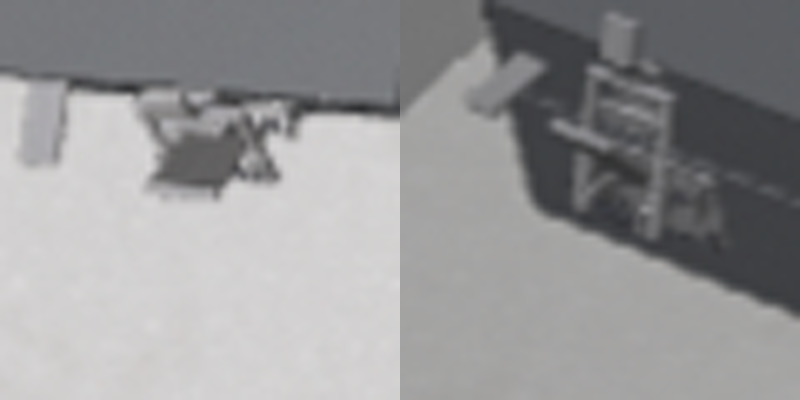

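The loop has swung over, with its bar on the keeper's back plate at z of about 97 mm and the lever still up. I'll tilt the tool about 20° so the gripper body clears the loop tab, then pinch the handle.

move_arm(
  moves=[
    {"rx": 0,"ry": 0,"rz": 0,"dx": -0.03,"dy": -0.1,"dz": 0,"grip": 0.5},
    {"rx": -0.003,"ry": -0.04,"rz": 0,"dx": -0.06,"dy": -0.2,"dz": 0,"grip": 0.5},
    {"rx": -0.005,"ry": -0.08,"rz": 0,"dx": -0.06,"dy": -0.302,"dz": 0,"grip": 0.5},
    {"rx": -0.007,"ry": -0.111,"rz": 0,"dx": -0.06,"dy": -0.302,"dz": -0.07,"grip": 0.5},
    {"rx": -0.007,"ry": -0.111,"rz": 0,"dx": -0.06,"dy": -0.302,"dz": -0.144,"grip": 0.5},
    {"rx": -0.007,"ry": -0.111,"rz": 0,"dx": -0.06,"dy": -0.302,"dz": -0.144,"grip": 0.5},
    {"rx": -0.007,"ry": -0.111,"rz": 0,"dx": -0.06,"dy": -0.302,"dz": -0.144,"grip": 0.5},
  ],
  grip_force=20,
)

```text
time: 39.15
ee_pos: [0.492, 0.0226, 0.1495]
eef_rot: [3.141, 0.348, 3.074]
ft_force: [0.6, -0.3, 0.1]
width: 0.501
finger_force: 0.0
```

Run:
```python
from h import *
s=ctrl.get_state(); print((1000*tocase(np.array(s["ee_pos"]))).round(1),np.round(s["eef_rot"],3),np.round(s["joint_positions"],2))
latch()
r=.046;a0=2.6
for a in np.arange(2.4,.6,-.15):
    x=-r*np.sin(a)+r*np.sin(a0); z=-r*np.cos(a)+r*np.cos(a0); print("%.2f t %.2f dx %.3f dy %.3f dz %.3f"%(a,a-.61,x*XC[0]/.4,x*XC[1]/.4,z/.4))
```

```text
[-88.6  -3.4 149.5] [3.141 0.348 3.074] [-0.11  0.15  2.11  0.03  0.53 -1.63]
top lid slope [-1.00000e-03  1.06344e+02]
top 196
-85 34 y -22.0 18.0 z [50. 67. 79.]
-77 52 y -20.0 18.0 z [62. 70. 90.]
-69 81 y -23.0 23.0 z [ 50.  95. 126.]
-61 27 y -24.0 18.0 z [ 45. 102. 127.]
scene lid slope [5.00000e-03 1.06068e+02]
scene 391
-109 3 y -18.0 -10.0 z [6. 6. 6.]
-101 10 y -24.0 20.0 z [  6.  95. 125.]
-93 38 y -19.0 20.0 z [41. 88. 97.]
-85 62 y -22.0 19.0 z [48. 58. 75.]
-77 64 y -20.0 19.0 z [51. 78. 93.]
-69 117 y -25.0 24.0 z [ 44.  89. 113.]
-61 93 y -25.0 24.0 z [  9.  55. 107.]
2.40 t 1.79 dx -0.018 dy 0.001 dz -0.014
2.25 t 1.64 dx -0.030 dy 0.002 dz -0.026
2.10 t 1.49 dx -0.040 dy 0.003 dz -0.040
1.95 t 1.34 dx -0.047 dy 0.003 dz -0.056
1.80 t 1.19 dx -0.053 dy 0.004 dz -0.072
1.65 t 1.04 dx -0.055 dy 0.004 dz -0.089
1.50 t 0.89 dx -0.055 dy 0.004 dz -0.107
1.35 t 0.74 dx -0.053 dy 0.004 dz -0.124
1.20 t 0.59 dx -0.048 dy 0.003 dz -0.140
1.05 t 0.44 dx -0.040 dy 0.003 dz -0.156
0.90 t 0.29 dx -0.031 dy 0.002 dz -0.170
0.75 t 0.14 dx -0.019 dy 0.001 dz -0.183
```

move_arm(
  moves=[
    {"rx": 0,"ry": 0,"rz": 0,"dx": 0,"dy": 0.008,"dz": -0.07,"grip": 0.5},
    {"rx": 0,"ry": 0,"rz": 0,"dx": 0,"dy": 0.008,"dz": -0.13,"grip": 0.5},
    {"rx": 0,"ry": 0,"rz": 0,"dx": 0,"dy": 0.008,"dz": -0.171,"grip": 0.5},
    {"rx": 0,"ry": 0,"rz": 0,"dx": 0,"dy": 0.008,"dz": -0.171,"grip": 0.5},
    {"rx": 0,"ry": 0,"rz": 0,"dx": 0,"dy": 0.008,"dz": -0.171,"grip": 0.15},
    {"rx": 0,"ry": 0,"rz": 0,"dx": 0,"dy": 0.008,"dz": -0.171,"grip": 0.15},
    {"rx": 0,"ry": 0,"rz": 0,"dx": 0,"dy": 0.008,"dz": -0.171,"grip": 0.15},
    {"rx": 0,"ry": 0,"rz": 0,"dx": 0,"dy": 0.008,"dz": -0.171,"grip": 0.15},
  ],
)

```text
time: 40.05
ee_pos: [0.4929, 0.0261, 0.0822]
eef_rot: [3.141, 0.352, 3.075]
ft_force: [-2.0, -4.4, 2.8]
width: 0.288
finger_force: 20.0
```

move_arm(
  moves=[
    {"rx": 0,"ry": 0,"rz": 0,"dx": -0.018,"dy": 0.001,"dz": -0.014,"grip": 0.15},
    {"rx": 0,"ry": 0,"rz": 0,"dx": -0.03,"dy": 0.002,"dz": -0.026,"grip": 0.15},
    {"rx": 0,"ry": 0,"rz": 0,"dx": -0.04,"dy": 0.003,"dz": -0.04,"grip": 0.15},
    {"rx": 0,"ry": 0,"rz": 0,"dx": -0.047,"dy": 0.003,"dz": -0.056,"grip": 0.15},
    {"rx": 0,"ry": 0,"rz": 0,"dx": -0.053,"dy": 0.004,"dz": -0.072,"grip": 0.15},
    {"rx": 0,"ry": 0,"rz": 0,"dx": -0.055,"dy": 0.004,"dz": -0.089,"grip": 0.15},
    {"rx": 0,"ry": 0,"rz": 0,"dx": -0.055,"dy": 0.004,"dz": -0.107,"grip": 0.15},
  ],
)

```text
time: 40.75
ee_pos: [0.47, 0.0281, 0.0452]
eef_rot: [3.14, 0.331, 3.074]
ft_force: [-6.8, -10.2, 4.8]
width: 0.291
finger_force: 20.0
```

```bash
python3 -c "
from h import *
c=cam('scene'); save(c,'lev.png',(160,195,220,255),9); s=ctrl.get_state(); print((1000*tocase(np.array(s['ee_pos']))).round(1),s['width'],np.round(s['ft_force'],1))"
```

```text
[-110.9    0.6   44.8] 0.288227164448943 [-5.5 -9.7  2.5]
```

View pics/lev.png

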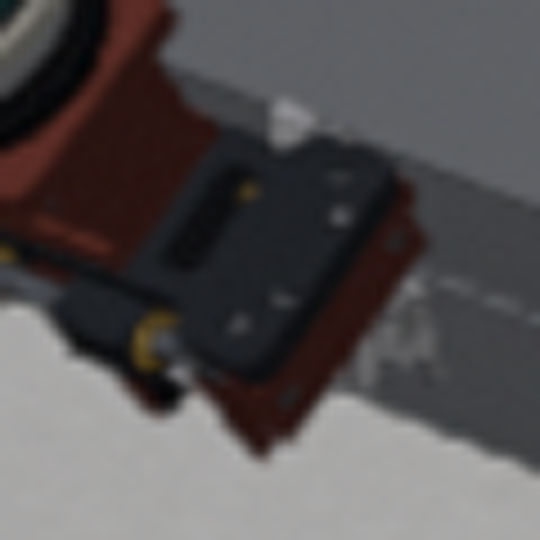

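The loop tab shows upright above the gripper at crop (290,120), so the loop is still on the keeper. Carrying on down.

move_arm(
  moves=[
    {"rx": 0,"ry": 0,"rz": 0,"dx": 0.002,"dy": -0.003,"dz": -0.017,"grip": 0.15},
    {"rx": 0,"ry": 0,"rz": 0,"dx": 0.007,"dy": -0.004,"dz": -0.033,"grip": 0.15},
    {"rx": 0,"ry": 0,"rz": 0,"dx": 0.015,"dy": -0.004,"dz": -0.049,"grip": 0.15},
    {"rx": 0,"ry": 0,"rz": 0,"dx": 0.024,"dy": -0.005,"dz": -0.063,"grip": 0.15},
    {"rx": 0,"ry": 0,"rz": 0,"dx": 0.033,"dy": -0.006,"dz": -0.073,"grip": 0.15},
    {"rx": 0,"ry": 0,"rz": 0,"dx": 0.036,"dy": -0.006,"dz": -0.076,"grip": 0.15},
    {"rx": 0,"ry": 0,"rz": 0,"dx": 0.036,"dy": -0.006,"dz": -0.076,"grip": 0.15},
  ],
)

```text
time: 41.5
ee_pos: [0.4835, 0.0269, 0.024]
eef_rot: [3.139, 0.302, 3.075]
ft_force: [-10.8, -6.1, -1.0]
width: 0.292
finger_force: 20.0
```

```bash
python3 -c "
from h import *
s=ctrl.get_state(); print((1000*tocase(np.array(s['ee_pos']))).round(1),s['width'],np.round(s['ft_force'],1),np.round(s['joint_positions'],3),np.round(s['eef_rot'],3))
latch()"
```

```text
[-97.4   0.3  24. ] 0.29237789349826804 [-10.8  -6.1  -1. ] [-0.096  0.43   2.208  0.054  0.203 -1.652] [3.139 0.302 3.075]
top lid slope [1.00000e-03 1.06331e+02]
top 436
-117 30 y -24.0 21.0 z [144. 147. 149.]
-109 84 y -25.0 24.0 z [ 57. 128. 143.]
-101 76 y -24.0 25.0 z [ 52. 127. 134.]
-93 53 y -25.0 24.0 z [ 32.  45. 125.]
-85 35 y -13.0 11.0 z [42. 45. 49.]
-77 59 y -18.0 12.0 z [ 42.  50. 115.]
-69 73 y -23.0 19.0 z [ 48.  87. 113.]
-61 25 y -24.0 10.0 z [ 47.  97. 109.]
scene lid slope [-4.00000e-03  1.06173e+02]
scene 374
-165 29 y -24.0 24.0 z [111. 141. 147.]
-157 136 y -25.0 25.0 z [100. 116. 141.]
-149 30 y -23.0 24.0 z [103. 113. 118.]
-141 7 y -3.0 17.0 z [ 33. 102. 108.]
-133 7 y -12.0 17.0 z [ 6. 89. 97.]
-125 14 y -25.0 17.0 z [31. 60. 76.]
-117 57 y -23.0 23.0 z [31. 37. 52.]
-109 28 y -23.0 24.0 z [23. 34. 41.]
-101 5 y -21.0 16.0 z [ 5.  7. 33.]
-77 16 y -8.0 6.0 z [105. 112. 115.]
-69 11 y -24.0 5.0 z [ 60. 102. 112.]
-61 32 y -25.0 21.0 z [ 10.  99. 108.]
```

Joint 5 is at its limit because of the tilt. The pinch has brought the lever to about 0.55 rad. I'll release, reduce the tilt, shut the fingers and push the handle down from above for the rest.

move_arm(
  moves=[
    {"rx": 0,"ry": 0,"rz": 0,"dx": 0,"dy": 0,"dz": 0.03,"grip": 0.5},
    {"rx": 0,"ry": 0,"rz": 0,"dx": 0,"dy": 0,"dz": 0.03,"grip": 0.5},
    {"rx": 0,"ry": 0,"rz": 0,"dx": 0,"dy": 0,"dz": 0.03,"grip": 0.5},
    {"rx": 0,"ry": 0,"rz": 0,"dx": -0.02,"dy": 0,"dz": 0.1,"grip": 0.5},
    {"rx": 0,"ry": 0.02,"rz": 0,"dx": -0.04,"dy": 0,"dz": 0.19,"grip": 0},
    {"rx": 0,"ry": 0.044,"rz": 0,"dx": -0.04,"dy": 0,"dz": 0.19,"grip": 0},
    {"rx": 0,"ry": 0.044,"rz": 0,"dx": -0.04,"dy": 0,"dz": 0.19,"grip": 0},
    {"rx": 0,"ry": 0.044,"rz": 0,"dx": -0.04,"dy": 0,"dz": 0.19,"grip": 0},
  ],
)

```text
time: 42.4
ee_pos: [0.4764, 0.0263, 0.103]
eef_rot: [-3.134, 0.181, 3.077]
ft_force: [-0.1, -1.4, 0.2]
width: 0.176
finger_force: 0.0
```

```bash
python3 -c "
from h import *
s=ctrl.get_state(); print((1000*tocase(np.array(s['ee_pos']))).round(1),s['ee_pos'],s['width'],np.round(s['joint_positions'],3),np.round(s['eef_rot'],3))
latch('lev2.png')"
```

```text
[-104.4   -0.7  103. ] [0.47644252 0.02628032 0.10301249] 0.1757987507289323 [-0.087  0.269  2.051 -0.005  0.641 -1.589] [-3.134  0.181  3.077]
top lid slope [1.00000e-03 1.06329e+02]
top 242
-117 11 y -18.0 -2.0 z [ 58. 110. 121.]
-101 3 y -17.0 -16.0 z [117. 126. 132.]
-93 22 y -13.0 10.0 z [52. 54. 57.]
-85 40 y -18.0 12.0 z [33. 52. 57.]
-77 66 y -20.0 18.0 z [ 43.  53. 100.]
-69 74 y -23.0 23.0 z [ 50.  89. 116.]
-61 24 y -24.0 10.0 z [ 47.  95. 107.]
scene lid slope [4.00000e-03 1.06108e+02]
scene 571
-125 89 y -18.0 16.0 z [ 60. 131. 146.]
-117 94 y -20.0 15.0 z [ 55. 113. 141.]
-109 53 y -19.0 15.0 z [ 53. 106. 136.]
-101 40 y -17.0 15.0 z [ 53.  56. 118.]
-93 20 y -15.0 15.0 z [49. 54. 57.]
-85 39 y -23.0 14.0 z [35. 52. 56.]
-77 78 y -25.0 22.0 z [39. 54. 91.]
-69 84 y -25.0 25.0 z [44. 60. 95.]
-61 64 y -25.0 24.0 z [10. 54. 97.]
```

View pics/lev2.png

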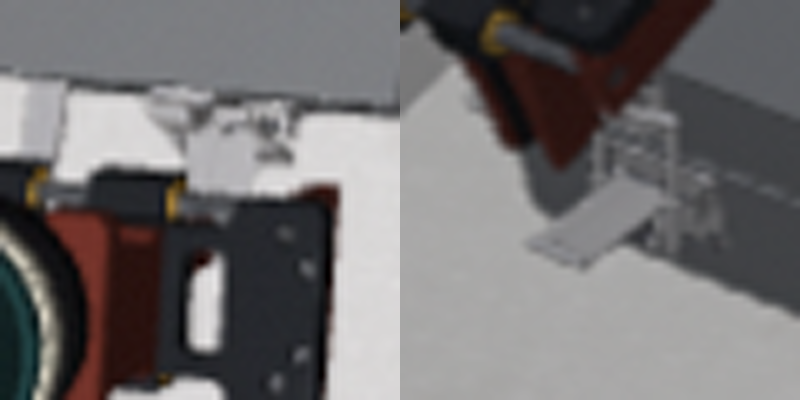

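The lever sprang back to about 1.1 rad, with the handle horizontal, but the loop is still hooked. I'll push it down with the fingers shut.

move_arm(
  moves=[
    {"rx": 0,"ry": 0,"rz": 0,"dx": -0.011,"dy": 0.001,"dz": 0,"grip": 0},
    {"rx": 0,"ry": 0,"rz": 0,"dx": -0.011,"dy": 0.001,"dz": -0.04,"grip": 0},
    {"rx": 0,"ry": 0,"rz": 0,"dx": -0.011,"dy": 0.001,"dz": -0.08,"grip": 0},
    {"rx": 0,"ry": 0,"rz": 0,"dx": -0.011,"dy": 0.001,"dz": -0.11,"grip": 0},
    {"rx": 0,"ry": 0,"rz": 0,"dx": -0.011,"dy": 0.001,"dz": -0.135,"grip": 0},
    {"rx": 0,"ry": 0,"rz": 0,"dx": -0.011,"dy": 0.001,"dz": -0.155,"grip": 0},
    {"rx": 0,"ry": 0,"rz": 0,"dx": -0.011,"dy": 0.001,"dz": -0.17,"grip": 0},
    {"rx": 0,"ry": 0,"rz": 0,"dx": -0.011,"dy": 0.001,"dz": -0.17,"grip": 0},
  ],
)

```text
time: 43.3
ee_pos: [0.4717, 0.0264, 0.035]
eef_rot: [-3.134, 0.179, 3.077]
ft_force: [0.0, -0.2, -0.5]
width: 0.004
finger_force: 0.0
```

move_arm(
  moves=[
    {"rx": 0,"ry": 0,"rz": 0,"dx": 0,"dy": 0,"dz": -0.015,"grip": 0},
    {"rx": 0,"ry": 0,"rz": 0,"dx": 0,"dy": 0,"dz": -0.028,"grip": 0},
    {"rx": 0,"ry": 0,"rz": 0,"dx": 0,"dy": 0,"dz": -0.038,"grip": 0},
    {"rx": 0,"ry": 0,"rz": 0,"dx": 0,"dy": 0,"dz": -0.046,"grip": 0},
    {"rx": 0,"ry": 0,"rz": 0,"dx": 0,"dy": 0,"dz": -0.046,"grip": 0},
  ],
)

```text
time: 43.8
ee_pos: [0.4716, 0.0265, 0.0168]
eef_rot: [-3.134, 0.179, 3.077]
ft_force: [0.8, -0.5, -0.4]
width: 0.005
finger_force: 0.0
```

```bash
python3 -c "
from h import *
s=ctrl.get_state(); print((1000*tocase(np.array(s['ee_pos']))).round(1),np.round(s['joint_positions'],3),np.round(s['eef_rot'],3),np.round(s['ft_force'],1))
latch('lev3.png')"
```

```text
[-109.2   -0.8   16.8] [-0.087  0.444  2.133 -0.01   0.385 -1.584] [-3.134  0.179  3.077] [ 0.8 -0.5 -0.4]
top lid slope [ -0.    106.322]
top 384
-109 36 y -24.0 23.0 z [ 33. 124. 135.]
-101 85 y -24.0 24.0 z [ 13. 124. 127.]
-93 56 y -25.0 25.0 z [ 11.  23. 120.]
-85 38 y -17.0 12.0 z [21. 30. 48.]
-77 61 y -13.0 12.0 z [ 34.  44. 112.]
-69 75 y -24.0 23.0 z [50. 86. 95.]
-61 29 y -23.0 11.0 z [ 49.  89. 106.]
scene lid slope [4.00000e-03 1.06103e+02]
scene 510
-165 63 y -24.0 23.0 z [ 99. 111. 143.]
-157 187 y -25.0 25.0 z [ 97. 126. 147.]
-149 34 y -22.0 23.0 z [111. 115. 124.]
-141 3 y -25.0 5.0 z [ 97. 103. 109.]
-133 42 y -25.0 16.0 z [45. 60. 75.]
-125 63 y -22.0 10.0 z [21. 36. 59.]
-117 31 y -15.0 17.0 z [15. 33. 52.]
-109 18 y -12.0 -7.0 z [24. 30. 41.]
-101 11 y -24.0 0.0 z [ 6. 11. 68.]
-93 5 y -10.0 3.0 z [ 7. 12. 18.]
-77 6 y -8.0 1.0 z [103. 110. 113.]
-69 18 y -21.0 17.0 z [ 47. 100. 106.]
-61 28 y -21.0 23.0 z [ 29.  99. 109.]
```

View pics/lev3.png

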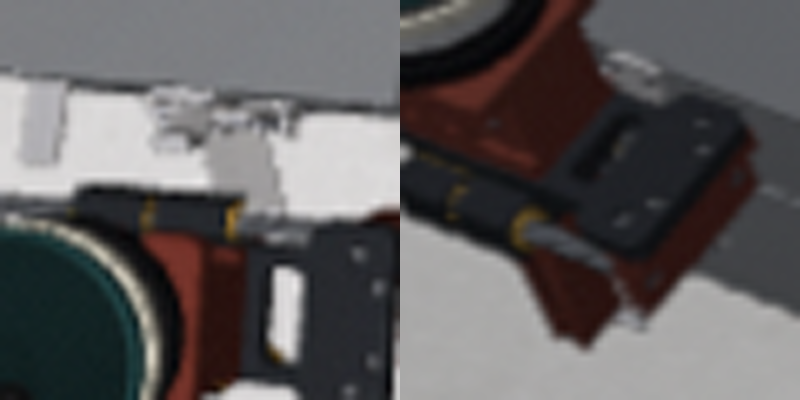

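The lever reads as snapped down: the handle surface is near x -81 mm, z 30 mm, which fits t of about 0. I've used all 14 views, so I'll withdraw and confirm with numbers.

move_arm(
  moves=[
    {"rx": 0,"ry": 0,"rz": 0,"dx": -0.01,"dy": 0,"dz": 0.05,"grip": 0},
    {"rx": 0,"ry": 0,"rz": 0,"dx": -0.02,"dy": 0,"dz": 0.15,"grip": 0},
    {"rx": 0,"ry": 0,"rz": 0,"dx": -0.02,"dy": 0,"dz": 0.27,"grip": 0},
    {"rx": 0,"ry": 0.02,"rz": 0,"dx": -0.02,"dy": 0,"dz": 0.39,"grip": 0},
    {"rx": 0,"ry": 0.05,"rz": 0,"dx": -0.02,"dy": -0.1,"dz": 0.5,"grip": 0},
    {"rx": 0,"ry": 0.056,"rz": 0,"dx": -0.02,"dy": -0.22,"dz": 0.5,"grip": 0},
    {"rx": 0,"ry": 0.056,"rz": 0,"dx": -0.02,"dy": -0.34,"dz": 0.5,"grip": 0},
    {"rx": 0,"ry": 0.056,"rz": 0,"dx": -0.02,"dy": -0.4,"dz": 0.5,"grip": 0},
  ],
)

```text
time: 44.7
ee_pos: [0.4648, -0.137, 0.2184]
eef_rot: [-3.121, 0.007, 3.077]
ft_force: [0.6, 0.1, -0.6]
width: 0.006
finger_force: 0.0
```

move_arm(
  moves=[
    {"rx": 0,"ry": 0,"rz": 0,"dx": 0,"dy": -0.12,"dz": 0,"grip": 0},
    {"rx": 0,"ry": 0,"rz": 0,"dx": 0,"dy": -0.24,"dz": 0,"grip": 0},
    {"rx": 0,"ry": 0,"rz": 0,"dx": 0,"dy": -0.36,"dz": 0,"grip": 0},
    {"rx": 0,"ry": 0,"rz": 0,"dx": 0,"dy": -0.36,"dz": 0,"grip": 0},
  ],
)

```text
time: 45.1
ee_pos: [0.4644, -0.2835, 0.2176]
eef_rot: [-3.119, 0.006, 3.074]
ft_force: [0.4, -0.7, -1.2]
width: 0.005
finger_force: 0.0
```

```bash
python3 -c "
from h import *
latch()
for n in('top','scene'):
    c=cam(n); q=tocase(cloud(c)).reshape(-1,3)*1000
    L=q[(q[:,0]>-110)&(q[:,0]<-60)&(abs(q[:,1])<10)&(q[:,2]>3)&(q[:,2]<46)]
    print(n,'handle',len(L),np.percentile(L,[3,50,97],axis=0).round(1))
    B=q[(q[:,0]>-85)&(q[:,0]<-58)&(abs(abs(q[:,1])-14.5)<3)&(q[:,2]>60)&(q[:,2]<104)]
    print('bar ends',len(B),np.percentile(B,[3,50,97],axis=0).round(1))
    for k in ('salt_shaker','wind_up_timer','jam_jar'):
        r=ctrl.boxes_of(c[0],k)[:1]; print(k,[(np.round(x['uv']),round(x['score'],2)) for x in r])
s=ctrl.get_state(); print(s['ee_pos'],s['time'])"
```

```text
top lid slope [2.00000e-03 1.06258e+02]
top 268
-109 3 y -15.0 2.0 z [5. 5. 6.]
-101 16 y -13.0 11.0 z [10. 12. 15.]
-93 35 y -13.0 12.0 z [12. 17. 24.]
-85 37 y -13.0 12.0 z [23. 29. 50.]
-77 62 y -13.0 13.0 z [ 34.  46. 112.]
-69 75 y -24.0 23.0 z [48. 87. 95.]
-61 30 y -24.0 10.0 z [ 51.  87. 107.]
scene lid slope [4.00000e-03 1.06021e+02]
scene 466
-133 3 y -14.0 23.0 z [5. 6. 7.]
-101 20 y -16.0 18.0 z [ 6. 10. 17.]
-93 51 y -13.0 14.0 z [ 9. 18. 27.]
-85 69 y -15.0 13.0 z [ 21.  32. 112.]
-77 93 y -14.0 16.0 z [ 34.  48. 108.]
-69 121 y -24.0 24.0 z [ 40.  55. 104.]
-61 105 y -24.0 23.0 z [ 21.  75. 106.]
top handle 98 [[-96.4  -9.5   5.9]
 [-82.5  -0.3  25.6]
 [-69.8   9.3  45.3]]
bar ends 17 [[-64.6 -17.2  77.4]
 [-61.9 -11.7  87.4]
 [-58.3  16.9 102.9]]
salt_shaker [(array([302., 195.]), 0.8)]
wind_up_timer [(array([348., 194.]), 0.88)]
jam_jar [(array([434., 291.]), 0.97)]
scene handle 132 [[-98.5  -8.8   3.6]
 [-83.7  -0.   24.6]
 [-66.4   8.7  44.3]]
bar ends 23 [[-67.1 -17.1  60.4]
 [-62.2 -12.1  78.9]
 [-58.2  17.1 101.4]]
salt_shaker [(array([326., 211.]), 0.94)]
wind_up_timer [(array([378., 233.]), 0.79)]
jam_jar [(array([417., 314.]), 0.9)]
[ 0.46414613 -0.27658741  0.21737597] 45.6
```

```bash
python3 -c "
from h import *
print(ctrl.job_done())"
```

```text
the job is handed in; nothing more can be done
None
```

I handed the job in at about 46 s of robot time: all four rings are stacked on the post with the widest lowest, the lid is shut, the loop is hooked and the lever is snapped down. Depth readings back this up, the shaker, timer and jar look unmoved, and no verdict came back.

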